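# Clear the red edge tools from the packed row and thread them into the rack

### The job

Put every red-handled edge tool away in the rack, each with its shank through an eyelet of its own and pushed in until the handle lies flat on the deck with its shoulder up against the plate. One lies loose on the table; the others are packed in the row on the stone slab, where there is no room for fingers, so first push each one lengthwise by the tip of its shank until its handle stands clear of the row, and only then lift it. Leave the plain wooden-handled tools exactly where they lie, and do not knock the cup, the jar or the bone folder aside.

Things in the scene. Friction and masses are not known exactly. Their poses are not given: they have to be found in the camera images.
- red1_c (a point): leather-edge tool with a RED handle; starts in the row on the stone slab (in some starts it is absent): flat-sided handle 62 long, 24 wide, 24 tall, round steel shank 8 thick and 72 long from the middle of its front end; 70 g, alike on all four sides. Point: handle centre, 12 above its underside; x axis along the shank; butt 31 behind, shank tip 103 ahead
- red1_tip (a point): centre of the flat end of the shank of red1, 103 ahead of red1_c on the tool's axis; same axes
- red2_c (a point): leather-edge tool with a RED handle; starts in the row on the stone slab (in some starts it is absent): flat-sided handle 62 long, 24 wide, 24 tall, round steel shank 8 thick and 72 long from the middle of its front end; 70 g, alike on all four sides. Point: handle centre, 12 above its underside; x axis along the shank; butt 31 behind, shank tip 103 ahead
- red2_tip (a point): centre of the flat end of the shank of red2, 103 ahead of red2_c on the tool's axis; same axes
- red3_c (a point): leather-edge tool with a RED handle; starts in the row on the stone slab (in some starts it is absent): flat-sided handle 62 long, 24 wide, 24 tall, round steel shank 8 thick and 72 long from the middle of its front end; 70 g, alike on all four sides. Point: handle centre, 12 above its underside; x axis along the shank; butt 31 behind, shank tip 103 ahead
- red3_tip (a point): centre of the flat end of the shank of red3, 103 ahead of red3_c on the tool's axis; same axes
- red4_c (a point): leather-edge tool with a RED handle; starts lying loose on the table between the slab and the rack: flat-sided handle 62 long, 24 wide, 24 tall, round steel shank 8 thick and 72 long from the middle of its front end; 70 g, alike on all four sides. Point: handle centre, 12 above its underside; x axis along the shank; butt 31 behind, shank tip 103 ahead
- red4_tip (a point): centre of the flat end of the shank of red4, 103 ahead of red4_c on the tool's axis; same axes
- plain1_c (a point): leather-edge tool like the red ones but with a plain pale wooden handle; it lies in the row on the slab and stays there. Centre of its handle, x axis along its shank
- plain2_c (a point): leather-edge tool like the red ones but with a plain pale wooden handle; it lies in the row on the slab and stays there. Centre of its handle, x axis along its shank
- plain3_c (a point): leather-edge tool like the red ones but with a plain pale wooden handle; it lies in the row on the slab and stays there. Centre of its handle, x axis along its shank
- plain4_c (a point): leather-edge tool like the red ones but with a plain pale wooden handle; it lies in the row on the slab and stays there. Centre of its handle, x axis along its shank
- eye1 (a point): eyelet 1 of the rack: through hole 14 in diameter, 20 deep, in the upright plate, empty at the start. Point: centre of the hole's mouth on the plate's front (robot-side) face, 43.5 above the table; x axis: the level hole axis, in the direction a shank is pushed in. Eyelets are 58 apart along y, all alike
- eye2 (a point): eyelet 2 of the rack: through hole 14 in diameter, 20 deep, in the upright plate, empty at the start. Point: centre of the hole's mouth on the plate's front (robot-side) face, 43.5 above the table; x axis: the level hole axis, in the direction a shank is pushed in. Eyelets are 58 apart along y, all alike
- eye3 (a point): eyelet 3 of the rack: through hole 14 in diameter, 20 deep, in the upright plate, empty at the start. Point: centre of the hole's mouth on the plate's front (robot-side) face, 43.5 above the table; x axis: the level hole axis, in the direction a shank is pushed in. Eyelets are 58 apart along y, all alike
- eye4 (a point): eyelet 4 of the rack: through hole 14 in diameter, 20 deep, in the upright plate, empty at the start. Point: centre of the hole's mouth on the plate's front (robot-side) face, 43.5 above the table; x axis: the level hole axis, in the direction a shank is pushed in. Eyelets are 58 apart along y, all alike
- rack: fixed rack: aluminium plate (20 thick, 226 wide, rising 29 above the deck) along the far edge of a dark wooden deck, 85 deep (x) and 226 wide, top 30 above the table and 13.5 below the eyelet centres: a handle resting on it has its axis 1.5 below the hole's centre. Origin: table level; plate's front face at x = +50, deck from x = -35
- slab: fixed dark stone slab 250 x 200, top 20 above the table; origin under its centre, x away from the robot. The row's tools lie on it side by side along x, handles touching (24.2 from axis to axis, 7 places in mixed order, some may be empty), butts level and facing the robot with 90 of bare slab before them. Shanks point to +x, 16 clear of one another, 8 above the slab
- cup: white paper cup, 76 wide, 90 tall; bystander (origin at its underside)
- dye: amber jar with a black cap, 48 wide, 80 tall; bystander (origin at its underside)
- folder: ivory-coloured flat bone folder 130 x 20 x 6, lying; bystander (origin at its underside)
Things that resemble listed ones, but are neither listed nor needed, are in the scene too. What is shaped like the part that bears red3_c but blue or purple is not meant.

How it is judged (in metres and radians):
At the end, for the whole second after the job is handed in: Every red tool present has its shank through an eyelet with the tip at least 58 mm beyond the plate's front face (shoulder within 14 mm of the plate), the handle's centre within 10 mm sideways of the eyelet's axis and 5 mm above to 7 mm below it (lying on the deck), at rest (((x of red1_tip in the frame of eye1 above 0.058 m and y of red1_c in the frame of eye1 between -0.01 and 0.01 m and z of red1_c in the frame of eye1 between -0.007 and 0.005 m) or (x of red1_tip in the frame of eye2 above 0.058 m and y of red1_c in the frame of eye2 between -0.01 and 0.01 m and z of red1_c in the frame of eye2 between -0.007 and 0.005 m) or (x of red1_tip in the frame of eye3 above 0.058 m and y of red1_c in the frame of eye3 between -0.01 and 0.01 m and z of red1_c in the frame of eye3 between -0.007 and 0.005 m) or (x of red1_tip in the frame of eye4 above 0.058 m and y of red1_c in the frame of eye4 between -0.01 and 0.01 m and z of red1_c in the frame of eye4 between -0.007 and 0.005 m)) and ((x of red2_tip in the frame of eye1 above 0.058 m and y of red2_c in the frame of eye1 between -0.01 and 0.01 m and z of red2_c in the frame of eye1 between -0.007 and 0.005 m) or (x of red2_tip in the frame of eye2 above 0.058 m and y of red2_c in the frame of eye2 between -0.01 and 0.01 m and z of red2_c in the frame of eye2 between -0.007 and 0.005 m) or (x of red2_tip in the frame of eye3 above 0.058 m and y of red2_c in the frame of eye3 between -0.01 and 0.01 m and z of red2_c in the frame of eye3 between -0.007 and 0.005 m) or (x of red2_tip in the frame of eye4 above 0.058 m and y of red2_c in the frame of eye4 between -0.01 and 0.01 m and z of red2_c in the frame of eye4 between -0.007 and 0.005 m)) and ((x of red3_tip in the frame of eye1 above 0.058 m and y of red3_c in the frame of eye1 between -0.01 and 0.01 m and z of red3_c in the frame of eye1 between -0.007 and 0.005 m) or (x of red3_tip in the frame of eye2 above 0.058 m and y of red3_c in the frame of eye2 between -0.01 and 0.01 m and z of red3_c in the frame of eye2 between -0.007 and 0.005 m) or (x of red3_tip in the frame of eye3 above 0.058 m and y of red3_c in the frame of eye3 between -0.01 and 0.01 m and z of red3_c in the frame of eye3 between -0.007 and 0.005 m) or (x of red3_tip in the frame of eye4 above 0.058 m and y of red3_c in the frame of eye4 between -0.01 and 0.01 m and z of red3_c in the frame of eye4 between -0.007 and 0.005 m)) and ((x of red4_tip in the frame of eye1 above 0.058 m and y of red4_c in the frame of eye1 between -0.01 and 0.01 m and z of red4_c in the frame of eye1 between -0.007 and 0.005 m) or (x of red4_tip in the frame of eye2 above 0.058 m and y of red4_c in the frame of eye2 between -0.01 and 0.01 m and z of red4_c in the frame of eye2 between -0.007 and 0.005 m) or (x of red4_tip in the frame of eye3 above 0.058 m and y of red4_c in the frame of eye3 between -0.01 and 0.01 m and z of red4_c in the frame of eye3 between -0.007 and 0.005 m) or (x of red4_tip in the frame of eye4 above 0.058 m and y of red4_c in the frame of eye4 between -0.01 and 0.01 m and z of red4_c in the frame of eye4 between -0.007 and 0.005 m)) and linear speed of each of red1, red2, red3, red4 below 0.02 m/s); the robot touches nothing.
It fails at once if a plain-handled tool is moved more than 8 mm from its place in the row (distance of any of plain1_c, plain2_c, plain3_c, plain4_c from where it was at the start of the episode above 0.008 m).
It fails at once if a red tool of the row is lifted (over 15 mm) before it has been slid at least 50 mm from its place ((height (world z) of red1_c between 0.047 and 0.062 m and distance of red1_c from where it was at the start of the episode below 0.05 m) or (height (world z) of red2_c between 0.047 and 0.062 m and distance of red2_c from where it was at the start of the episode below 0.05 m) or (height (world z) of red3_c between 0.047 and 0.062 m and distance of red3_c from where it was at the start of the episode below 0.05 m)).
It fails at once if a bystander (cup, jar, bone folder) is moved more than 30 mm (distance of any of cup, dye, folder from where it was at the start of the episode above 0.03 m).
Of red1, red2, red3 only 2 to 3 are there at a start; the rules pass over those that are not, and their reading is None.
At some moment in a run one of red4 may be knocked a few centimetres aside while the robot is not near it.
It also fails if it takes over 210 s, if anything falls off the work surface, if the arm or the gripper's body presses on something with over 40 N, if the wrist force passes 120 N, or if a joint passes its speed limit or range.

### The arm

A 6-joint arm with a two-finger parallel gripper is mounted at the origin on the work surface. World frame = base frame: x ahead of the robot, y to its left, z up, the work surface at z = 0. Lengths are in mm, angles in rad, forces in N, time in s.
With the tool pointing down it reaches from about 350 to 975 mm from the base axis. Payload 7.1 kg.
Tool frame: the origin (TCP) lies on the centre line of the jaws, within the pads' length; the fingertips stand 8 mm ahead of it and the grasp point (between the pads) lies 11 mm behind it; z points along the fingers, x is the direction in which the jaws open and shut, and the axes are right-handed (so a half turn about z gives the same grasp; the last joint's range is limited). The gripper opens to 88 mm and grips with 3 to 60 N. Pads are 20 mm wide; open, the fingers measure 115 mm over their backs; the gripper's body (75 mm by 178 mm) begins 61 mm behind the grasp point.
Start: joints at [-1.315, 0.423, 1.63, -0, 1.089, -0.019], TCP at [169.615, -601.528, 230.675] pointing down, gripper open.
Joint ranges: [-3, 3], [-0.9, 2.11], [0.09, 2.58], [-1.31, 4.45], [0.11, 2.69], [-2.54, 2.54]. Speed limits (rad/s): [2.39, 2.39, 3.01, 3.14, 3.14, 3.14].

### API

Orientations are given as a rotation vector (axis times angle).
In Python, from workcell import ctrl gives the robot as it stands.
- The arm moves only by the shell command python3 -m handwheel 'ROWS'. ROWS is JSON, a list of rows, each a list of 3 entries, a list of its own where there are three numbers: the turn, a rotation vector about the tool's x, y, z in rad, then the shift along the tool's x, y, z in mm, then the opening, from 0 (shut) to 1 (fully open). In form: [[[ax, ay, az], [tx, ty, tz], jaw], ...]. A call has exactly 10 rows; each row shifts and turns the pose as measured when the row begins, along the tool's axes as they then stand; what a row does not reach is not made up. A row lasts 1/12 s, in which the tool goes at most 41.7 mm and 7.16 degrees, less where a joint would pass 70% of its speed; a pose out of reach is approached as far as the arm can. A call with a gripper value outside its range is refused whole. The fingers move at their own pace and stop on an object; the grip force is fixed at half the most. Time passes only in rows, so rows that do not move let the fingers close, or fill a call up. It gives the time, the measured TCP pose, the force and the opening at its end, in the units of the state.
- ctrl.get_obs(): the state, without advancing time (a new reading comes with each control period).
- ctrl.get_image(name): name is "side" or "top"; returns a dict with "pixels" (420x560x3 uint8, red, green, blue), "camera_matrix" (3x3 intrinsics, pixels), "rvec" (rotation vector, rad) and "tvec" (3), from world to camera coordinates, as OpenCV has them. Camera axes: x right, y down, z forward; pixel columns grow to the right and rows downward; lengths in mm; the calibration is good to about 2 mm. A picture is of the moment at which its call begins. There is no depth.
- ctrl.close_job(): hands the job in, once; it reports no verdict.
Trained networks look in a picture, given as the dict that the camera call returned (one of the last four; its "shot" number tells which), for a name from the list of things; names that differ only in an ending like _2 or _b are one class to them, and where a whole thing is asked for, a point or a joint stands for the part that bears it (a point fixed in the world has none). Each returns a list of dicts, best first, with "score" (0 to 1); they miss things now and then, are a little off and sometimes report something else, mostly with a low value. They report only what shows in the picture. A call takes as long as a camera call. They do not tell look-alikes from the thing itself.
- ctrl.look_for(picture, query): "position" ([x, y, z] in mm, in the coordinates of the camera as it stood for that picture, good to about 4 mm: the middle of the surface that is visible of it).
- ctrl.spot_point(picture, query): "position" ([x, y, z] in mm, in the coordinates of the camera as it stood for that picture, good to about 4 mm: a listed point, or the origin of a listed thing).
The state is a dict: "t": time; "qpos": joint angles; "qvel": joint speeds; "joint_torque": joint torques, N m; "ee_pos": TCP position; "orientation": TCP orientation; "ft_force": force on the tool from outside, world axes, zero at the start; "moment": the same for the moment, N m; "width": finger opening in mm.
Only numpy, scipy, OpenCV 4.12 (cv2) and the standard library are available. Lean on these libraries where they do the work, as an engineer would, in place of code of your own. Each camera call takes 0.05 s, during which the arm holds its last target.

## Working session

There is one attempt and no reset: what is moved stays moved. The work goes in short steps, Python scripts to look and compute and a shell command to move; the robot and the scene stay as the last step left them, time stands still between calls to the robot, and variables do not carry over. Pictures are saved under pics/ and viewed, and the job is handed in when it is done.

```bash
ls; mkdir -p pics
python3 - <<'E'
from workcell import ctrl
import cv2
print(ctrl.get_obs())
for n in("top","side"):
    p=ctrl.get_image(n); cv2.imwrite(f"pics/{n}0.png",p["pixels"][:,:,::-1]); print({k:v for k,v in p.items() if k!="pixels"})
E
```

```text
pics
{'t': 0.0, 'qpos': array([-1.31499289e+00,  4.23805242e-01,  1.63067088e+00, -1.67875045e-05,
        1.08860668e+00, -1.90468855e-02]), 'qvel': array([ 5.03401048e-04, -2.45644626e-05,  5.46030312e-04, -6.52498617e-04,
        2.22954428e-03,  1.35127521e-03]), 'joint_torque': array([-2.82416135e-03, -5.44625688e+01, -2.73659062e+01,  6.42076344e-02,
        2.27528752e-02, -1.31107849e-04]), 'ee_pos': array([ 169.48362217, -601.0255787 ,  229.93143008]), 'orientation': array([-2.50410095e+00,  1.89561634e+00,  1.85293529e-03]), 'ft_force': array([ 0.52608003, -0.64335139, -0.42318908]), 'moment': array([ 0.00955317, -0.0289718 , -0.00290767]), 'width': 87.94100094209996}
{'camera_matrix': array([[508.38801378,   0.        , 281.37379974],
       [  0.        , 508.38801378, 213.53104706],
       [  0.        ,   0.        ,   1.        ]]), 'rvec': array([ 2.16067303, -2.21935025,  0.04337528]), 'tvec': array([  24.40734179,  530.22067042, 1521.70730754]), 'shot': 1}
{'camera_matrix': array([[458.08856415,   0.        , 283.87778995],
       [  0.        , 458.08856415, 212.67493659],
       [  0.        ,   0.        ,   1.        ]]), 'rvec': array([ 0.60549995, -2.56936602,  1.29183623]), 'tvec': array([469.74890047, 186.63170451, 873.33237634]), 'shot': 2}
```

View pics/top0.png

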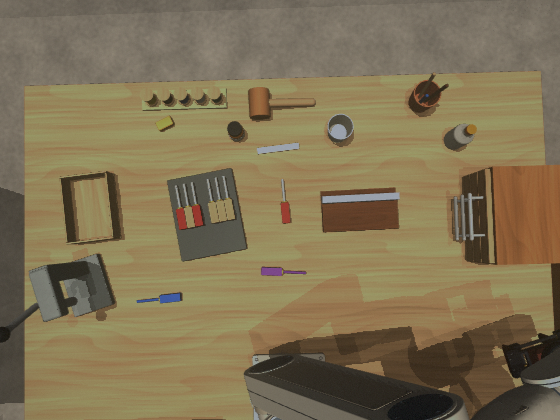

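View pics/side0.png

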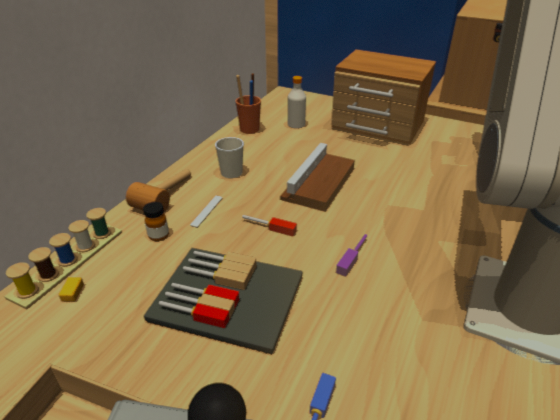

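```bash
cat > h.py <<'E'
from workcell import ctrl
import cv2, numpy as np
np.set_printoptions(precision=1,suppress=True)
def proj(p,X): return cv2.projectPoints(np.array(X,float).reshape(-1,1,3),p["rvec"],p["tvec"],p["camera_matrix"],None)[0].reshape(-1,2)
def back(p,uv,z):
    R=cv2.Rodrigues(p["rvec"])[0]; C=-R.T@p["tvec"]
    d=(np.c_[np.array(uv,float).reshape(-1,2),np.ones(np.size(uv)//2)]@np.linalg.inv(p["camera_matrix"]).T)@R
    return C+d*((z-C[2])/d[:,2])[:,None]
def w(p,c):
    R=cv2.Rodrigues(p["rvec"])[0]; return R.T@(np.array(c)-p["tvec"])
def crop(p,u0,u1,v0,v1,s,name): cv2.imwrite(f"pics/{name}.png",cv2.resize(p["pixels"][v0:v1,u0:u1,::-1],None,fx=s,fy=s,interpolation=cv2.INTER_CUBIC))
E
python3 - <<'E'
from h import *
for n in("top","side"):
    p=ctrl.get_image(n)
    print(n,"axes",proj(p,[[0,0,0],[500,0,0],[500,100,0],[600,0,0]]))
    for q in["red1_c","red1_tip","red4_c","red4_tip","plain1_c","eye1","rack","slab","cup","dye","folder"]:
        for d in ctrl.spot_point(p,q)[:8]:
            x=w(p,d["position"]); print(q,round(d["score"],2),x,proj(p,x)[0])
    if n=="top": crop(p,155,255,160,270,5,"slabtop"); crop(p,260,410,160,250,5,"racktop")
    else: crop(p,140,300,240,345,5,"slabside"); crop(p,230,370,130,250,5,"rackside")
E
```

```text
top axes [[289.5 390.7]
 [285.  223.7]
 [252.2 224.6]
 [284.2 191. ]]
red4_c 0.48 [535.7  -1.   11.4] [285.  211.8]
red4_c 0.21 [ 552.2 -136.1   41.9] [330.4 204.5]
red4_tip 0.65 [637.3  10.1  16.5] [280.4 178.3]
red4_tip 0.6 [ 555.  -133.    42.2] [329.3 203.5]
plain1_c 0.66 [ 559.8 -196.1   43.4] [350.7 201.3]
plain1_c 0.56 [526.5 285.6  27.6] [189.5 217.2]
eye1 0.97 [ 558.  -193.9   41.7] [349.9 202. ]
eye1 0.85 [ 559.  -250.5   42.8] [369.  201.1]
eye1 0.76 [ 556.  -133.1   40.1] [329.3 203.3]
eye1 0.64 [520.  303.   35.4] [183.2 219.4]
eye1 0.55 [ 566.6 -309.8   44. ] [389.1 197.9]
rack 0.66 [527.8 262.4  31.6] [197.  216.5]
slab 0.84 [533.6 235.4   1.9] [207.6 214.8]
cup 0.72 [ 774.7 -168.4    0.5] [337.5 132.7]
cup 0.58 [ 556.  -133.8   40.9] [329.6 203.2]
cup 0.41 [518.9 304.4  31. ] [183.1 219.8]
dye 0.75 [785.8 140.4  -3.9] [237.  132.3]
dye 0.64 [537.2 212.3  35.2] [213.5 212.8]
dye 0.33 [534.3   1.4  12.1] [284.3 212.3]
folder 0.57 [ 560.2 -253.8   41.7] [370.1 200.7]
side axes [[530.3 310.6]
 [293.5 235.6]
 [273.3 262.2]
 [255.4 223.5]]
red1_c 0.48 [534.2 232.9   0.9] [2
[... 196 characters left out ...]
.8]
red4_c 0.71 [535.  205.9  31.1] [232.3 278.1]
red4_tip 0.59 [634.7   4.9  12.2] [241.4 216.6]
red4_tip 0.18 [ 565.  -256.9   44.8] [313.  161.4]
plain1_c 0.61 [521.3 280.1  34.1] [217.3 305.2]
eye1 0.74 [ 557.9 -256.1   40.6] [315.2 163.5]
eye1 0.73 [ 556.1 -198.4   43.7] [307.1 172.8]
eye1 0.69 [ 560.  -311.7   45. ] [322.5 152.8]
eye1 0.56 [ 557.4 -143.1   43.8] [297.6 183. ]
rack 0.62 [531.9 233.5   2.1] [227.2 298.3]
rack 0.56 [ 507.  -226.3    0.2] [327.8 186.2]
slab 0.92 [534.2 230.5   1.1] [227.1 297.2]
cup 0.56 [ 772.9 -168.7    0.7] [230.7 172.6]
dye 0.83 [779.7 138.7   1.3] [157.2 234.8]
folder 0.59 [733.    9.6  -2.1] [206.4 211.4]
folder 0.58 [537.3 206.4  35.6] [231.1 276.2]
```

View pics/slabtop.png

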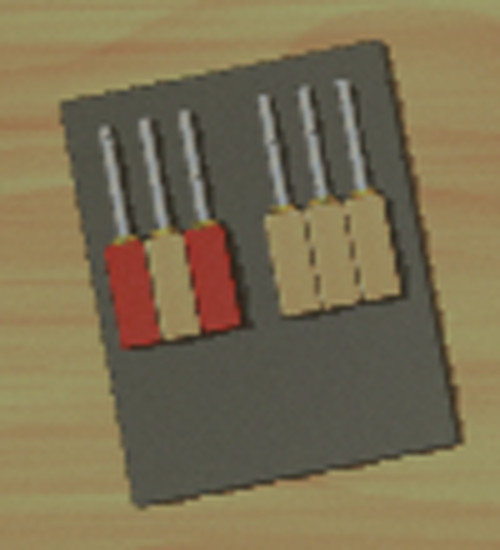

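View pics/slabside.png

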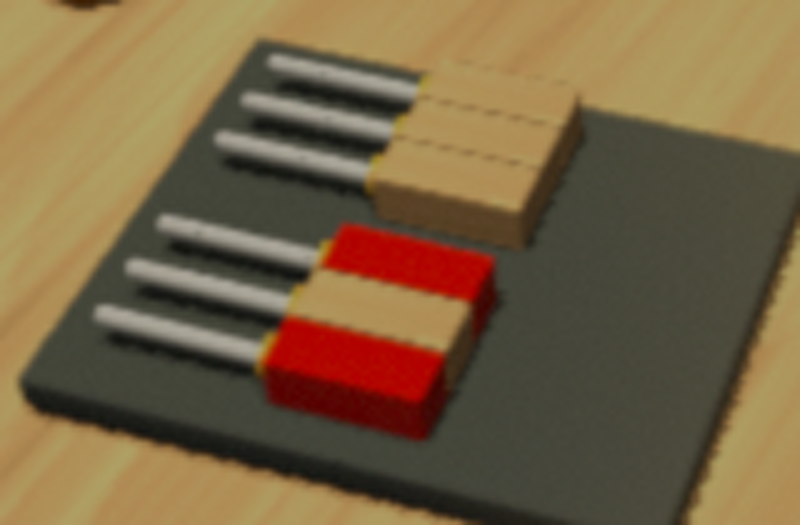

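View pics/racktop.png

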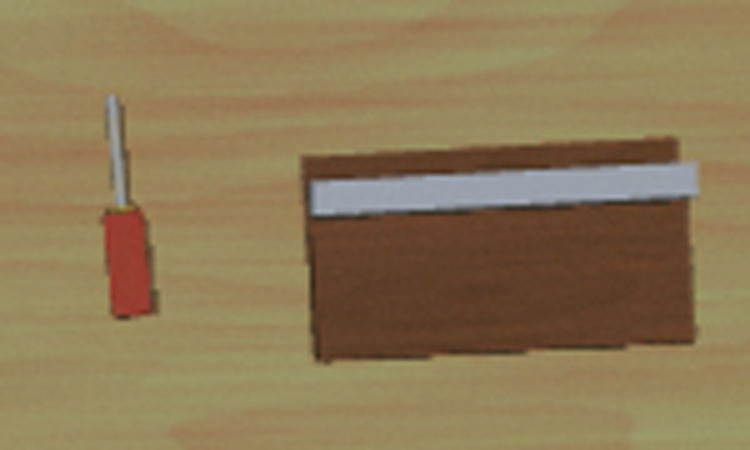

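View pics/rackside.png

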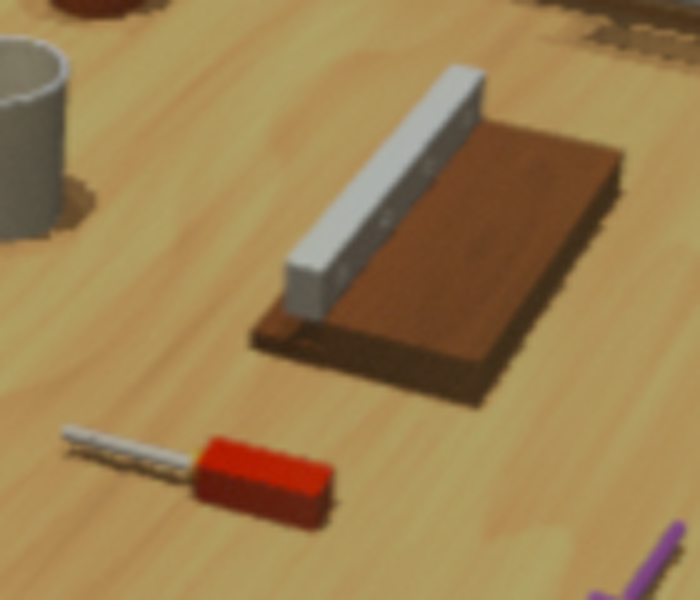

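```bash
cat >> h.py <<'E'
from scipy.optimize import minimize
S=8
def box(par,L,W,z0,z1,ox=0):
    x,y,a=par; c,s=np.cos(a),np.sin(a)
    return np.array([[x+c*(ox+u*L/2)-s*v*W/2,y+s*(ox+u*L/2)+c*v*W/2,z] for u in(-1,1) for v in(-1,1) for z in(z0,z1)])
def sil(p,X):
    h=cv2.convexHull(((proj(p,X)+.5)*S*16-8).astype(np.int32).reshape(-1,1,2)); m=np.zeros((420*S,560*S),np.uint8)
    cv2.fillConvexPoly(m,h,1,shift=4); return m
def fit(items,par,L,W,z0,z1):
    # items: list of (picture,mask float) ; soft xor with area-averaged silhouette
    def cost(q):
        c=0
        for p,m in items:
            s=cv2.resize(sil(p,box(q,L,W,z0,z1)).astype(np.float32),(560,420),interpolation=cv2.INTER_AREA); c+=np.abs(s-m).sum()
        return c
    x0=np.array(par,float)
    r=minimize(cost,x0,method="Nelder-Mead",options=dict(initial_simplex=x0+np.array([[0,0,0],[8,0,0],[0,8,0],[0,0,.15]]),xatol=.05,fatol=.05,maxiter=250))
    return r.x,r.fun
def roi(m,p,X,pad=12):
    uv=proj(p,X); k=np.zeros_like(m); a=np.clip(uv.min(0)-pad,0,None).astype(int); b=(uv.max(0)+pad).astype(int); k[a[1]:b[1],a[0]:b[0]]=m[a[1]:b[1],a[0]:b[0]]; return k
def red(p):
    h=cv2.cvtColor(p["pixels"],cv2.COLOR_RGB2HSV).astype(int); return (((h[...,0]<7)|(h[...,0]>172))&(h[...,1]>170)&(h[...,2]>50)).astype(np.float32)
E
cat > a.py <<'E'
from h import *
P={n:ctrl.get_image(n) for n in("top","side")}
for n,p in P.items():
    h=cv2.cvtColor(p["pixels"],cv2.COLOR_RGB2HSV)
    for X in([536,0,24],[520,300,44],[523,280,44],[530,255,44],[534,206,44],[560,-200,59],[560,-200,45],[510,-200,30],[480,250,20],[500,60,0]):
        u,v=proj(p,X)[0].round().astype(int); print(n,X,(u,v),h[v-1:v+2,u-1:u+2].reshape(-1,3).mean(0))
E
python3 a.py
```

```text
top [536, 0, 24] (np.int64(285), np.int64(211)) [  3.9 172.1 152.4]
top [520, 300, 44] (np.int64(184), np.int64(219)) [  4.8 167.9 140.3]
top [523, 280, 44] (np.int64(190), np.int64(218)) [ 21.9  99.  151.8]
top [530, 255, 44] (np.int64(199), np.int64(215)) [  3.  174.6 148.6]
top [534, 206, 44] (np.int64(215), np.int64(214)) [ 22.3  99.7 151.4]
top [560, -200, 59] (np.int64(353), np.int64(201)) [ 77.2  47.9 117.4]
top [560, -200, 45] (np.int64(352), np.int64(201)) [ 76.6  44.7 115. ]
top [510, -200, 30] (np.int64(352), np.int64(218)) [ 11.9 144.2  89.8]
top [480, 250, 20] (np.int64(202), np.int64(232)) [26.6 33.  84. ]
top [500, 60, 0] (np.int64(265), np.int64(224)) [ 23.6  98.  152.9]
side [536, 0, 24] (np.int64(279), np.int64(223)) [  5.  254.7 177. ]
side [520, 300, 44] (np.int64(211), np.int64(309)) [  0.6 255.  178. ]
side [523, 280, 44] (np.int64(216), np.int64(301)) [ 19.2 129.1 176. ]
side [530, 255, 44] (np.int64(220), np.int64(291)) [  0.7 255.  178. ]
side [534, 206, 44] (np.int64(232), np.int64(274)) [ 19.2 129.  175.9]
side [560, -200, 59] (np.int64(306), np.int64(167)) [ 56.7   7.  166.3]
side [560, -200, 45] (np.int64(306), np.int64(172)) [20.  44.6 89. ]
side [510, -200, 30] (np.int64(324), np.int64(181)) [ 13.1 173.7 105.3]
side [480, 250, 20] (np.int64(246), np.int64(307)) [33.2 44.9 70.3]
side [500, 60, 0] (np.int64(282), np.int64(251)) [ 20.9 122.2 174.9]
```

```bash
cat > b.py <<'E'
from h import *
P={n:ctrl.get_image(n) for n in("top","side")}
H={n:cv2.cvtColor(p["pixels"],cv2.COLOR_RGB2HSV).astype(int) for n,p in P.items()}
def rd(n): h=H[n]; return (((h[...,0]<10)|(h[...,0]>172))&(h[...,1]>130)&(h[...,2]>40)).astype(np.float32)
def big(m):
    k,l,s,_=cv2.connectedComponentsWithStats(m.astype(np.uint8)); return (l==1+np.argmax(s[1:,4])).astype(np.float32)
def run(name,fm,par,L,W,z0,z1,pad=10,hull=False):
    its={}
    for n,p in P.items():
        m=big(roi(fm(n),p,box(par,L,W,z0,z1),pad))
        if hull:
            c=cv2.convexHull(np.argwhere(m>0)[:,::-1].astype(np.int32)); cv2.fillConvexPoly(m,c,1)
        its[n]=(p,m)
    for k in(["top"],["side"],["top","side"]):
        print(name,k,*fit([its[n] for n in k],par,L,W,z0,z1),[its[n][1].sum() for n in k])
lowsat=lambda n:(H[n][...,1]<75).astype(np.float32)
run("red4",rd,[536,0,.0],62,24,0,24)
run("rowA",lambda n:(H[n][...,1]>72).astype(np.float32),[525,280,.167],62,72.4,20,44,2)
run("rowB",lambda n:(H[n][...,1]>72).astype(np.float32),[535,206,.167],62,72.4,20,44,2)
run("slab",lambda n:lowsat(n),[535,233,.167],250,200,0,20,8,True)
run("plate",lambda n:lowsat(n),[568,-222,.04],20,226,30,59,5)
run("deck",lambda n:((H[n][...,0]<17)&(H[n][...,2]<125)&(H[n][...,1]>100)).astype(np.float32),[525,-222,.04],85,226,0,30,5)
E
python3 b.py
```

```text
red4 ['top'] [534.4  -1.    0.1] 15.296875 [np.float32(162.0)]
red4 ['side'] [532.9  -7.3   0.1] 81.140625 [np.float32(329.0)]
red4 ['top', 'side'] [533.4  -2.5   0.1] 121.953125 [np.float32(162.0), np.float32(329.0)]
rowA ['top'] [527.3 284.2   0.2] 45.171875 [np.float32(587.0)]
rowA ['side'] [524.6 279.4   0.2] 236.84375 [np.float32(1704.0)]
rowA ['top', 'side'] [525.8 280.2   0.2] 356.765625 [np.float32(587.0), np.float32(1704.0)]
rowB ['top'] [543.9 190.4   0.2] 79.5625 [np.float32(508.0)]
rowB ['side'] [537.  210.7   0.1] 452.421875 [np.float32(1576.0)]
rowB ['top', 'side'] [540.8 193.8   0.2] 595.796875 [np.float32(508.0), np.float32(1576.0)]
slab ['top'] [534.8 237.    0.2] 83.15625 [np.float32(5527.0)]
slab ['side'] [536.5 228.9   0.2] 678.890625 [np.float32(10379.0)]
slab ['top', 'side'] [535.4 235.6   0.2] 997.3125 [np.float32(5527.0), np.float32(10379.0)]
plate ['top'] [ 569.8 -224.     0. ] 44.96875 [np.float32(608.0)]
plate ['side'] [ 568.8 -229.1    0. ] 43.234375 [np.float32(678.0)]
plate ['top', 'side'] [ 569.3 -225.7    0. ] 114.421875 [np.float32(608.0), np.float32(678.0)]
deck ['top'] [ 516.8 -223.7    0. ] 70.046875 [np.float32(2157.0)]
deck ['side'] [ 517.6 -228.9    0. ] 290.984375 [np.float32(1954.0)]
deck ['top', 'side'] [ 516.9 -224.4    0. ] 375.4375 [np.float32(2157.0), np.float32(1954.0)]
```

```bash
sed -i 's/precision=1/precision=3/' h.py
cat > go.py <<'E'
# usage: go.py x y z yaw : tool x along world dir (sin yaw,-cos yaw); prints turn (tool axes) and shift in current and target tool axes
import sys; from h import *
from scipy.spatial.transform import Rotation as Ro
x,y,z,a=map(float,sys.argv[1:5]); o=ctrl.get_obs(); R=Ro.from_rotvec(o["orientation"])
X=np.array([np.sin(a),-np.cos(a),0]); Z=np.array([0,0,-1.]); T=Ro.from_matrix(np.c_[X,np.cross(Z,X),Z])
d=np.array([x,y,z])-o["ee_pos"]
print("t",o["t"],"pos",o["ee_pos"].round(1),"F",o["ft_force"].round(1),"w",round(o["width"],1),"q",o["qpos"])
print("turn",(R.inv()*T).as_rotvec().round(4),"shift cur axes",R.inv().apply(d).round(1),"shift target axes",T.inv().apply(d).round(1))
E
python3 b.py; python3 go.py 534 -3 230 0.09
```

```text
red4 ['top'] [534.386  -0.992   0.052] 15.296875 [np.float32(162.0)]
red4 ['side'] [533.668  -7.377   0.051] 80.953125 [np.float32(329.0)]
red4 ['top', 'side'] [533.05   -2.333   0.082] 123.15625 [np.float32(162.0), np.float32(329.0)]
rowA ['top'] [527.056 284.344   0.168] 45.0625 [np.float32(587.0)]
rowA ['side'] [524.904 279.349   0.158] 236.71875 [np.float32(1704.0)]
rowA ['top', 'side'] [525.872 280.119   0.156] 356.140625 [np.float32(587.0), np.float32(1704.0)]
rowB ['top'] [543.85  190.293   0.204] 76.1875 [np.float32(510.0)]
rowB ['side'] [537.137 210.02    0.15 ] 453.5625 [np.float32(1573.0)]
rowB ['top', 'side'] [540.798 193.671   0.157] 594.25 [np.float32(510.0), np.float32(1573.0)]
slab ['top'] [534.734 237.214   0.166] 80.546875 [np.float32(5532.0)]
slab ['side'] [536.647 229.056   0.17 ] 653.84375 [np.float32(10411.0)]
slab ['top', 'side'] [535.054 235.377   0.168] 969.421875 [np.float32(5532.0), np.float32(10411.0)]
plate ['top'] [ 569.809 -223.965    0.025] 43.78125 [np.float32(610.0)]
plate ['side'] [ 568.595 -229.292    0.028] 45.0625 [np.float32(675.0)]
plate ['top', 'side'] [ 569.371 -225.753    0.026] 115.140625 [np.float32(610.0), np.float32(675.0)]
deck ['top'] [ 516.844 -223.681    0.024] 66.671875 [np.float32(2164.0)]
deck ['side'] [ 517.104 -229.767    0.026] 287.078125 [np.float32(1959.0)]
deck ['top', 'side'] [ 516.808 -224.226    0.022] 369.265625 [np.float32(2164.0), np.float32(1959.0)]
t 1.6 pos [ 169.6 -601.6  230.7] F [ 0.3 -0.1  0.7] w 88.0 q [-1.315  0.423  1.63   0.     1.089 -0.019]
turn [-0.    -0.     0.185] shift cur axes [-477.2 -513.1    0.7] shift target axes [-563.4 -416.7    0.7]
```

```bash
python3 -m handwheel '[[[0,0,0.09],[0,0,0],1],[[0,0,0.09],[0,0,0],1],[[0,0,0],[-33,-24,0],1],[[0,0,0],[-33,-24,0],1],[[0,0,0],[-33,-24,0],1],[[0,0,0],[-33,-24,0],1],[[0,0,0],[-33,-24,0],1],[[0,0,0],[-33,-24,0],1],[[0,0,0],[-33,-24,0],1],[[0,0,0],[-33,-24,0],1]]'; python3 go.py 534 -3 150 0.085
```

```text
t: 2.43
ee_pos: [339.5, -321.4, 229.9]
orientation: [2.299, -2.136, 0.009]
ft_force: [1.2, -0.0, -0.0]
width: 87.9
t 2.4333 pos [ 339.5 -321.4  229.9] F [ 1.2 -0.  -0. ] w 87.9 q [-0.781  0.189  1.972 -0.004  0.975  0.718]
turn [-0.001 -0.007 -0.012] shift cur axes [-303.9 -217.2   78.2] shift target axes [-300.8 -220.9   79.9]
```

```bash
python3 -m handwheel '[[[0,0,-0.01],[-33,-24,5],1],[[0,0,0],[-33,-24,5],1],[[0,0,0],[-33,-24,5],1],[[0,0,0],[-33,-24,5],1],[[0,0,0],[-33,-24,5],1],[[0,0,0],[-33,-24,5],1],[[0,0,0],[-33,-24,5],1],[[0,0,0],[-33,-24,5],1],[[0,0,0],[-33,-24,5],1],[[0,0,0],[0,0,0],1]]'; python3 go.py 534 -3 80 0.085
python3 - <<'E'
from h import *
for n in("top","side"):
    p=ctrl.get_image(n); cv2.imwrite(f"pics/{n}1.png",p["pixels"][:,:,::-1]); print(proj(p,ctrl.get_obs()["ee_pos"]))
E
```

```text
t: 3.27
ee_pos: [535.6, 2.8, 186.6]
orientation: [-2.315, 2.121, -0.026]
ft_force: [-0.5, 0.1, 0.7]
width: 87.9
t 3.2667 pos [535.6   2.8 186.6] F [-0.5  0.1  0.7] w 87.9 q [-0.012  0.346  1.871 -0.012  0.911  1.479]
turn [-0.013 -0.011  0.002] shift cur axes [  4.5   3.4 106.7] shift target axes [  5.6   2.1 106.6]
[[284.029 208.95 ]]
[[280.814 161.522]]
```

View pics/side1.png

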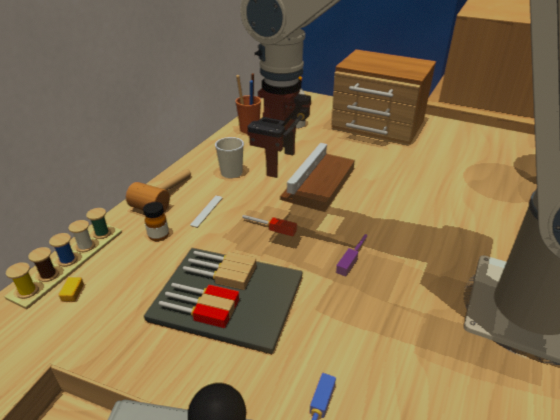

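View pics/top1.png

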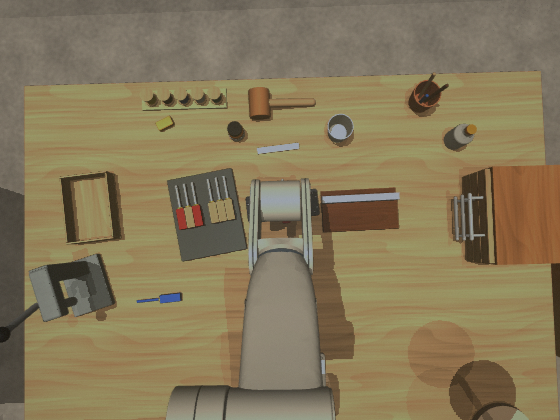

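```bash
python3 -m handwheel '[[[-0.013,-0.011,0],[3,1,12],1],[[0,0,0],[2,1,15],1],[[0,0,0],[0,0,15],1],[[0,0,0],[0,0,15],1],[[0,0,0],[0,0,15],1],[[0,0,0],[0,0,15],1],[[0,0,0],[0,0,15],1],[[0,0,0],[0,0,15],1],[[0,0,0],[0,0,10],1],[[0,0,0],[0,0,0],1]]'; python3 go.py 534 -3 11 0.085
python3 - <<'E'
from h import *
for n in("top","side"):
    p=ctrl.get_image(n); crop(p,200,360,150,270,5,n+"2");
E
```

```text
t: 4.2
ee_pos: [522.6, -22.9, 51.5]
orientation: [2.291, -2.141, -0.014]
ft_force: [0.1, 0.3, 0.9]
width: 87.9
t 4.2 pos [522.6 -22.9  51.5] F [0.1 0.3 0.9] w 87.9 q [-0.067  0.562  1.942  0.002  0.649  1.435]
turn [ 0.011  0.003 -0.017] shift cur axes [-19.  -13.1  40.4] shift target axes [-18.8 -13.   40.5]
```

View pics/side2.png

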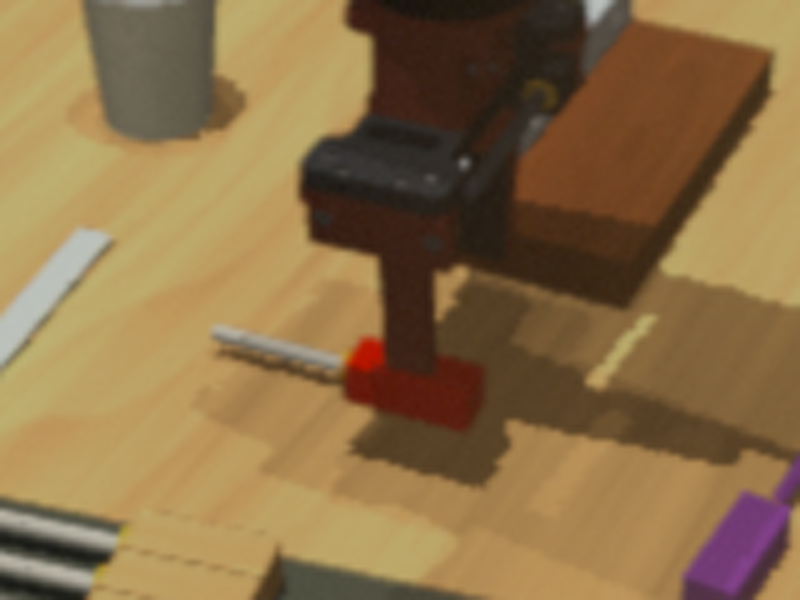

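```bash
python3 -m handwheel '[[[0,0,0],[-5,-4,0],1],[[0,0,0],[-5,-4,0],1],[[0,0,0],[-5,-4,0],1],[[0,0,0],[-4,-2,0],1],[[0,0,0],[0,0,0],1],[[0,0,0],[0,0,0],1],[[0,0,0],[0,0,0],1],[[0,0,0],[0,0,0],1],[[0,0,0],[0,0,0],1],[[0,0,0],[0,0,0],1]]'; python3 go.py 534 -3 11 0.085
```

```text
t: 5.13
ee_pos: [541.1, -0.1, 57.4]
orientation: [-2.297, 2.143, 0.002]
ft_force: [-0.2, 0.6, -0.1]
width: 88.0
t 5.1333 pos [541.1  -0.1  57.4] F [-0.2  0.6 -0.1] w 88.0 q [-0.023  0.566  1.908  0.002  0.669  1.477]
turn [ 0.001  0.002 -0.016] shift cur axes [ 2.4  7.2 46.4] shift target axes [ 2.3  7.3 46.4]
```

```bash
python3 -m handwheel '[[[0,0,-0.016],[0,0,0],1],[[0,0,0],[0,0,0],1],[[0,0,0],[0,0,0],1],[[0,0,0],[0,0,0],1],[[0,0,0],[0,0,0],1],[[0,0,0],[0,0,0],1],[[0,0,0],[0,0,0],1],[[0,0,0],[0,0,0],1],[[0,0,0],[0,0,0],1],[[0,0,0],[0,0,0],1]]'; python3 go.py 534 -3 11 0.085
```

```text
t: 5.97
ee_pos: [540.6, -0.7, 57.2]
orientation: [2.315, -2.124, -0.003]
ft_force: [-0.1, 0.1, -0.3]
width: 87.8
t 5.9667 pos [540.6  -0.7  57.2] F [-0.1  0.1 -0.3] w 87.8 q [-0.024  0.566  1.909  0.002  0.669  1.459]
turn [0.002 0.002 0.001] shift cur axes [ 1.8  6.7 46.2] shift target axes [ 1.8  6.7 46.2]
```

```bash
python3 -m handwheel '[[[0,0,0],[1,3,9],1],[[0,0,0],[1,3,9],1],[[0,0,0],[0,0,9],1],[[0,0,0],[0,0,8],1],[[0,0,0],[0,0,5],1],[[0,0,0],[0,0,0],1],[[0,0,0],[0,0,0],1],[[0,0,0],[0,0,0],1],[[0,0,0],[0,0,0],1],[[0,0,0],[0,0,0],1]]'; python3 go.py 534 -3 11 0.085
python3 - <<'E'
from h import *
for n in("side",):
    p=ctrl.get_image(n); crop(p,200,360,150,270,5,n+"3");
E
```

```text
t: 6.8
ee_pos: [533.1, -3.4, 11.4]
orientation: [2.314, -2.123, -0.006]
ft_force: [-0.3, -0.0, 0.0]
width: 88.1
t 6.8 pos [533.1  -3.4  11.4] F [-0.3 -0.   0. ] w 88.1 q [-0.029  0.643  1.928  0.002  0.575  1.453]
turn [0.004 0.002 0.001] shift cur axes [-0.3 -1.   0.4] shift target axes [-0.3 -1.   0.4]
```

View pics/side3.png

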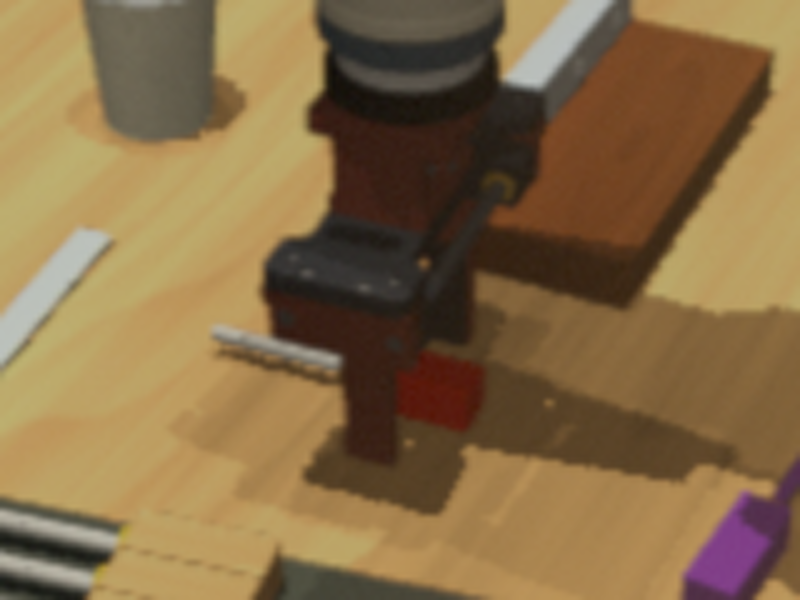

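```bash
python3 -m handwheel '[[[0,0,0],[0,0,0],0.6],[[0,0,0],[0,0,0],0.4],[[0,0,0],[0,0,0],0.2],[[0,0,0],[0,0,0],0.2],[[0,0,0],[0,0,0],0],[[0,0,0],[0,0,0],0],[[0,0,0],[0,0,0],0],[[0,0,0],[0,0,0],0],[[0,0,0],[0,0,0],0],[[0,0,0],[0,0,0],0]]'; python3 go.py 534 -3 75 0.026
```

```text
t: 7.68
ee_pos: [534.1, -3.4, 12.8]
orientation: [-2.315, 2.124, 0.003]
ft_force: [-0.6, 0.6, 0.8]
width: 25.0
t 7.6833 pos [534.1  -3.4  12.8] F [-0.6  0.6  0.8] w 25.0 q [-0.029  0.641  1.928  0.003  0.575  1.453]
turn [0.001 0.002 0.06 ] shift cur axes [ -0.5   0.2 -62.2] shift target axes [ -0.4   0.1 -62.2]
```

```bash
python3 -m handwheel '[[[0,0,0],[0,0,-12],0],[[0,0,0],[0,0,-16],0],[[0,0,0.03],[0,0,-16],0],[[0,0,0.03],[0,5,-14],0],[[0,0,0],[5,15,-4],0],[[0,0,0],[15,18,0],0],[[0,0,0],[18,18,0],0],[[0,0,0],[18,14,0],0],[[0,0,0],[0,0,0],0],[[0,0,0],[0,0,0],0]]'; python3 go.py 441 -138 75 0.026
```

```text
t: 8.52
ee_pos: [464.2, -62.5, 84.3]
orientation: [-2.247, 2.192, -0.002]
ft_force: [0.3, -0.6, -0.7]
width: 23.5
t 8.5167 pos [464.2 -62.5  84.3] F [ 0.3 -0.6 -0.7] w 23.5 q [-0.16   0.442  2.061  0.002  0.636  1.384]
turn [-0.003  0.001 -0.001] shift cur axes [74.9 25.1  9.1] shift target axes [74.9 25.2  9.3]
```

```bash
python3 -m handwheel '[[[0,0,0],[12,8,0],0],[[0,0,0],[15,8,0],0],[[0,0,0],[15,8,2],0],[[0,0,0],[15,0,2],0],[[0,0,0],[10,0,2],0],[[0,0,0],[6,0,2],0],[[0,0,0],[0,0,0],0],[[0,0,0],[0,0,0],0],[[0,0,0],[0,0,0],0],[[0,0,0],[0,0,0],0]]'; python3 go.py 441 -138 75 0.026
python3 - <<'E'
from h import *
from scipy.spatial.transform import Rotation as Ro
o=ctrl.get_obs();print(o["ee_pos"],o["orientation"])
for n in("top","side"):
    p=ctrl.get_image(n); crop(p,260,420,130,250,5,n+"4"); print(n,proj(p,o["ee_pos"]))
    for q in ["red4_c","red4_tip","eye1"]:
        for d in ctrl.spot_point(p,q)[:6]:
            x=w(p,d["position"]); print(q,round(d["score"],2),x,proj(p,x)[0])
E
```

```text
t: 9.35
ee_pos: [448.1, -136.0, 79.1]
orientation: [-2.248, 2.185, -0.011]
ft_force: [0.7, 0.7, 0.2]
width: 24.0
t 9.35 pos [ 448.1 -136.    79.1] F [0.7 0.7 0.2] w 24.0 q [-0.322  0.45   2.068  0.006  0.615  1.216]
turn [-0.01  -0.     0.002] shift cur axes [1.8 7.2 4. ] shift target axes [1.9 7.1 4.1]
[ 448.061 -135.955   79.055] [-2.248  2.185 -0.011]
top [[332.588 239.648]]
red4_tip 0.5 [ 547.566 -128.777   86.362] [329.222 205.081]
eye1 0.88 [ 559.616 -252.238   43.517] [369.66  200.856]
eye1 0.87 [ 566.761 -310.374   45.371] [389.381 197.86 ]
eye1 0.61 [ 558.406 -131.526   41.024] [328.78  202.438]
eye1 0.57 [ 560.239 -194.814   42.152] [350.167 201.21 ]
eye1 0.36 [534.468 212.645  33.319] [213.484 213.765]
side [[338.554 183.31 ]]
red4_tip 0.54 [ 551.821 -133.114   80.764] [298.274 172.85 ]
red4_tip 0.35 [520.154 278.548  35.648] [218.218 304.238]
eye1 0.92 [ 562.913 -317.921   45.528] [322.435 151.443]
eye1 0.85 [ 553.64  -201.528   44.507] [308.471 172.201]
eye1 0.77 [ 554.75  -141.302   43.799] [298.269 183.652]
eye1 0.74 [ 563.938 -256.887   39.777] [313.262 163.145]
```

View pics/side4.png

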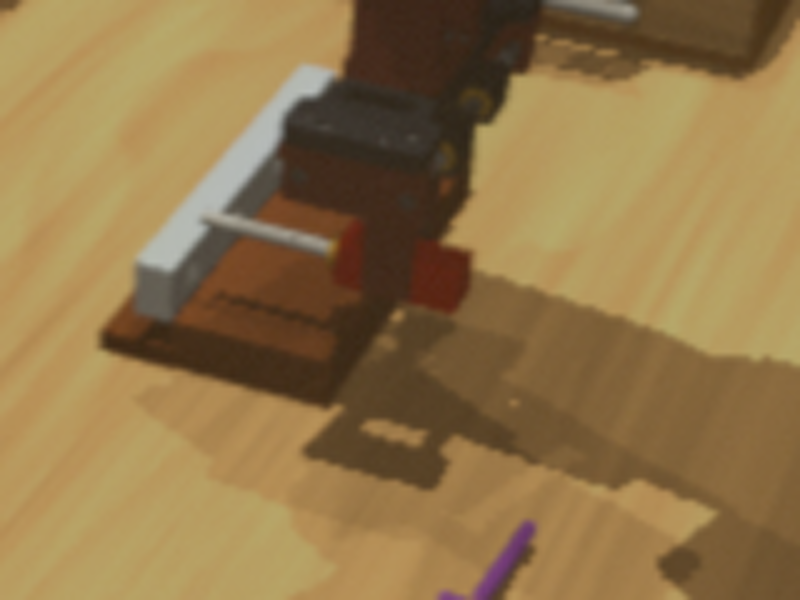

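View pics/top4.png

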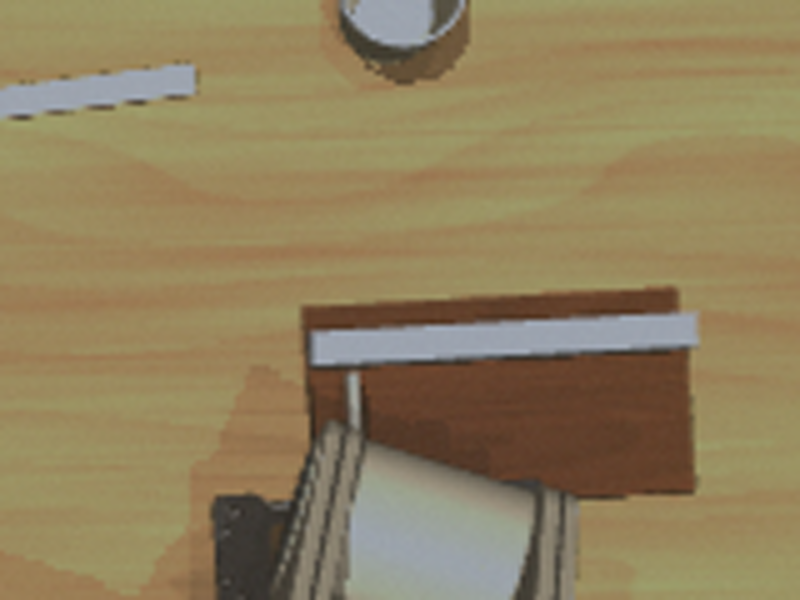

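Run:
```python
from h import *
for n,uv in(("top",(330.6,204)),("side",(300.4,173))):
    p=ctrl.get_image(n)
    print(n,proj(p,[[551,-133.3,78.5],[551,-138.3,78.5],[551,-133.3,83.5],[561,-133.3,78.5]]),back(p,uv,78.5))
```

```text
top [[330.527 204.037]
 [332.257 203.99 ]
 [330.674 203.917]
 [330.418 200.588]] [[ 551.101 -133.514   78.5  ]]
side [[298.591 173.686]
 [299.452 172.722]
 [298.637 171.934]
 [294.887 172.715]] [[ 548.386 -138.172   78.5  ]]
```

```bash
python3 -m handwheel '[[[-0.005,0,0],[1,4,4],0],[[-0.005,0,0],[1,4,6],0],[[0,0,0],[1,0,6],0],[[0,0,0],[0,0,6],0],[[0,0,0],[0,0,6],0],[[0,0,0],[0,0,3],0],[[0,0,0],[0,0,0],0],[[0,0,0],[0,0,0],0],[[0,0,0],[0,0,0],0],[[0,0,0],[0,0,0],0]]'; python3 go.py 441 -139.9 44.8 0.025
```

```text
t: 10.68
ee_pos: [438.4, -140.0, 43.6]
orientation: [2.25, -2.19, -0.004]
ft_force: [0.3, 0.3, -1.2]
width: 23.5
t 10.6833 pos [ 438.4 -140.    43.6] F [ 0.3  0.3 -1.2] w 23.5 q [-0.334  0.519  2.085 -0.001  0.541  1.21 ]
turn [0.003 0.001 0.002] shift cur axes [-0.  -2.6 -1.2] shift target axes [-0.  -2.6 -1.2]
```

```bash
python3 -m handwheel '[[[0.003,0,0],[0,-3,-0.8],0],[[0,0,0],[0,-5,0],0],[[0,0,0],[0,-5,0],0],[[0,0,0],[0,-5,0],0],[[0,0,0],[0,-5,0],0],[[0,0,0],[0,-4,0],0],[[0,0,0],[0,-2,0],0],[[0,0,0],[0,0,0],0],[[0,0,0],[0,0,0],0],[[0,0,0],[0,0,0],0]]'; python3 go.py 526.6 -137.8 44.8 0.025
python3 - <<'E'
from h import *
for n in("top","side"):
    p=ctrl.get_image(n); crop(p,260,400,140,240,5,n+"5");
E
```

```text
t: 11.52
ee_pos: [472.6, -139.3, 45.7]
orientation: [-2.251, 2.189, -0.004]
ft_force: [0.1, -0.5, -0.7]
width: 23.9
t 11.5167 pos [ 472.6 -139.3   45.7] F [ 0.1 -0.5 -0.7] w 23.9 q [-0.311  0.541  2.019  0.001  0.578  1.231]
turn [-0.003 -0.001  0.003] shift cur axes [  0.  -54.1   1. ] shift target axes [ -0.1 -54.1   0.9]
```

View pics/side5.png

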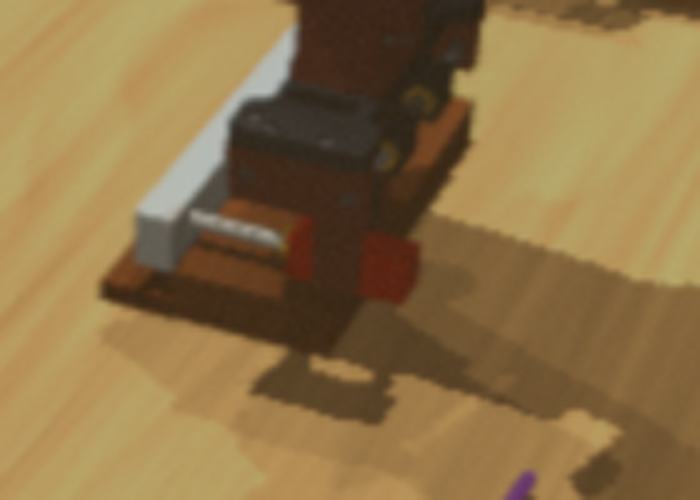

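```bash
python3 -m handwheel '[[[0,0,0],[0,-5,0],0],[[0,0,0],[0,-6,0.4],0],[[0,0,0],[0,-6,0.4],0],[[0,0,0],[0,-6,0],0],[[0,0,0],[0,-6,0],0],[[0,0,0],[0,-6,0],0],[[0,0,0],[0,-4,0],0],[[0,0,0],[0,-2,0],0],[[0,0,0],[0,0,0],0],[[0,0,0],[0,0,0],0]]'; python3 go.py 526.6 -137.8 44.8 0.025
```

```text
t: 12.45
ee_pos: [518.4, -138.0, 44.7]
orientation: [-2.251, 2.189, -0.004]
ft_force: [-0.7, 0.2, -1.4]
width: 23.9
t 12.45 pos [ 518.4 -138.    44.7] F [-0.7  0.2 -1.4] w 23.9 q [-0.283  0.583  1.924  0.001  0.632  1.26 ]
turn [-0.004 -0.001  0.003] shift cur axes [ 0.  -8.2 -0. ] shift target axes [-0.  -8.2 -0.1]
```

```bash
python3 -m handwheel '[[[0,0,0],[0,-2,0.5],0],[[0,0,0],[0,-2,0.5],0],[[0,0,0],[0,-2,0.3],0],[[0,0,0],[0,-1,0],0],[[0,0,0],[0,-1,0],0],[[0,0,0],[0,-0.5,0],0],[[0,0,0],[0,0,0],0],[[0,0,0],[0,0,0],0],[[0,0,0],[0,0,0],0],[[0,0,0],[0,0,0],0]]'; python3 go.py 526.6 -137.8 43.5 0.025
python3 - <<'E'
from h import *
for n in("top","side"):
    p=ctrl.get_image(n); crop(p,260,400,140,240,5,n+"6");
E
```

```text
t: 13.28
ee_pos: [526.4, -137.7, 43.2]
orientation: [-2.251, 2.19, -0.002]
ft_force: [-0.4, -0.3, -0.9]
width: 23.3
t 13.2833 pos [ 526.4 -137.7   43.2] F [-0.4 -0.3 -0.9] w 23.3 q [-0.278  0.593  1.906  0.001  0.641  1.265]
turn [-0.002 -0.     0.002] shift cur axes [ 0.1 -0.2 -0.3] shift target axes [ 0.1 -0.2 -0.3]
```

View pics/side6.png

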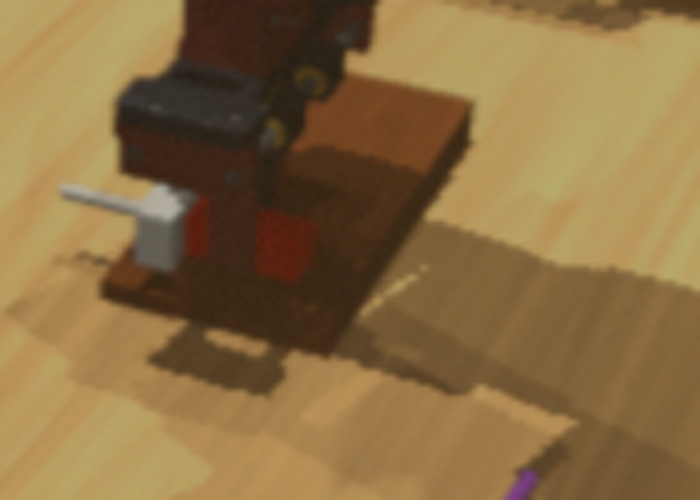

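View pics/top6.png

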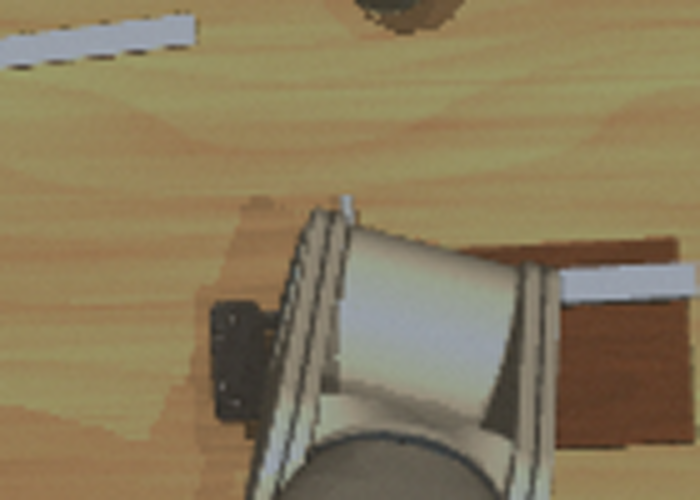

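```bash
python3 -m handwheel '[[[0,0,0],[0,-1,0.4],0],[[0,0,0],[0,-1,0.4],0],[[0,0,0],[0,-1,0.4],0],[[0,0,0],[0,-1,0],0],[[0,0,0],[0,-1,0],0],[[0,0,0],[0,0,0],0],[[0,0,0],[0,0,0],0],[[0,0,0],[0,0,0],0],[[0,0,0],[0,0,0],0],[[0,0,0],[0,0,0],0]]'; python3 go.py 526.6 -137.8 43.5 0.025
python3 - <<'E'
from h import *
p=ctrl.get_image("top"); print(back(p,(329.2,179.4),42)); crop(p,310,350,160,200,10,"top7")
E
```

```text
t: 14.22
ee_pos: [526.9, -137.6, 43.0]
orientation: [2.248, -2.187, -0.009]
ft_force: [-3.4, -0.6, 2.8]
width: 23.9
t 14.2167 pos [ 526.9 -137.6   43. ] F [-3.4 -0.6  2.8] w 23.9 q [-0.277  0.597  1.898 -0.002  0.654  1.268]
turn [0.008 0.001 0.003] shift cur axes [ 0.1  0.3 -0.5] shift target axes [ 0.1  0.3 -0.5]
[[ 626.874 -134.83    42.   ]]
```

View pics/top7.png

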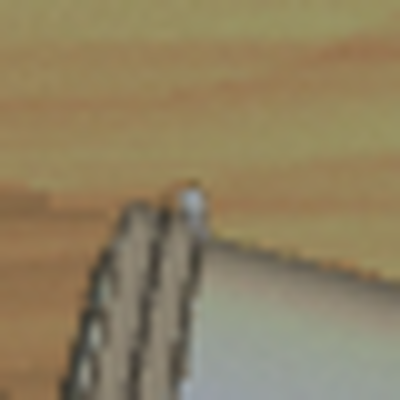

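```bash
python3 -m handwheel '[[[0,0,0],[0,0,0],0.5],[[0,0,0],[0,0,0],0.5],[[0,0,0],[0,0,0],0.5],[[0,0,0],[0,0,0],0.5],[[0,0,0],[0,0,-5],0.5],[[0,0,0],[0,0,-15],0.5],[[0,0,0],[0,0,-25],0.5],[[0,0,0],[0,5,-25],0.5],[[0,0,0],[0,10,-25],0.5],[[0,0,0],[0,10,-10],0.5]]'; python3 go.py 640 300 180 0.167
```

```text
t: 15.1
ee_pos: [504.3, -137.9, 150.4]
orientation: [2.25, -2.187, -0.01]
ft_force: [1.1, -0.8, 0.4]
width: 43.7
t 15.1 pos [ 504.3 -137.9  150.4] F [ 1.1 -0.8  0.4] w 43.7 q [-0.289  0.392  1.908 -0.001  0.849  1.253]
turn [ 0.007  0.002 -0.139] shift cur axes [-433.9 -147.9  -29.8] shift target axes [-409.2 -206.6  -29.6]
```

```bash
python3 -m handwheel '[[[0,0,-0.07],[0,0,-20],0],[[0,0,-0.07],[0,0,-15],0],[[0,0,0],[-33,-16,0],0],[[0,0,0],[-34,-18,0],0],[[0,0,0],[-34,-18,0],0],[[0,0,0],[-34,-18,0],0],[[0,0,0],[-34,-18,0],0],[[0,0,0],[-34,-18,0],0],[[0,0,0],[-34,-18,0],0],[[0,0,0],[-34,-18,0],0]]'; python3 go.py 642.3 328.3 150 0.167
```

```text
t: 15.93
ee_pos: [601.7, 158.3, 197.6]
orientation: [-2.392, 2.031, -0.008]
ft_force: [0.2, -0.4, -0.6]
width: 0.1
t 15.9333 pos [601.7 158.3 197.6] F [ 0.2 -0.4 -0.6] w 0.1 q [ 0.239  0.454  1.666 -0.003  1.015  1.648]
turn [-0.006 -0.002 -0.004] shift cur axes [-161.3  -67.4   47.8] shift target axes [-160.9  -68.3   47.6]
```

```bash
python3 -m handwheel '[[[0,0,0],[-28,-10,0],0],[[0,0,0],[-33,-14,5],0],[[0,0,0],[-30,-14,8],0],[[0,0,0],[-25,-10,8],0],[[0,0,0],[-12,-5,8],0],[[0,0,0],[-3,-3,8],0],[[0,0,0],[0,0,0],0],[[0,0,0],[0,0,0],0],[[0,0,0],[0,0,0],0],[[0,0,0],[0,0,0],0]]'; python3 go.py 642.3 328.3 60 0.167
python3 - <<'E'
from h import *
p=ctrl.get_image("top"); cv2.imwrite("pics/top8.png",p["pixels"][:,:,::-1])
E
```

```text
t: 16.77
ee_pos: [637.7, 308.7, 161.6]
orientation: [-2.395, 2.021, -0.011]
ft_force: [-0.2, -0.6, 0.2]
width: 0.7
t 16.7667 pos [637.7 308.7 161.6] F [-0.2 -0.6  0.2] w 0.7 q [ 0.435  0.614  1.481 -0.004  1.037  1.84 ]
turn [-0.01  -0.001  0.002] shift cur axes [-18.7  -6.8 101.7] shift target axes [-18.6  -7.8 101.6]
```

View pics/top8.png

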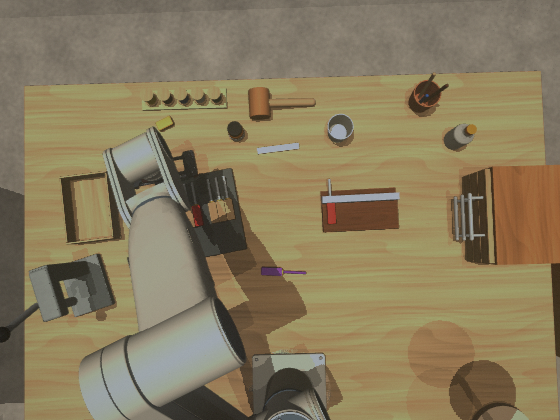

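```bash
python3 -m handwheel '[[[-0.01,0,0],[-4,-3,8],0],[[0,0,0],[-6,-4,14],0],[[0,0,0],[-6,-3,16],0],[[0,0,0],[-2,0,16],0],[[0,0,0],[0,0,16],0],[[0,0,0],[0,0,14],0],[[0,0,0],[0,0,8],0],[[0,0,0],[0,0,0],0],[[0,0,0],[0,0,0],0],[[0,0,0],[0,0,0],0]]'; python3 go.py 645 328.8 31 0.167
```

```text
t: 17.65
ee_pos: [646.0, 328.2, 58.3]
orientation: [2.395, -2.029, -0.001]
ft_force: [0.4, -0.1, -0.2]
width: 0.6
t 17.65 pos [646.  328.2  58.3] F [ 0.4 -0.1 -0.2] w 0.6 q [ 0.454  0.765  1.467 -0.001  0.913  1.86 ]
turn [ 0.002 -0.001 -0.002] shift cur axes [-0.8  0.8 27.3] shift target axes [-0.8  0.9 27.3]
```

```bash
python3 -m handwheel '[[[0,0,0],[-0.8,0,6],0],[[0,0,0],[0,0,7],0],[[0,0,0],[0,0,7],0],[[0,0,0],[0,0,5],0],[[0,0,0],[0,0,2],0],[[0,0,0],[0,0,0],0],[[0,0,0],[0,0,0],0],[[0,0,0],[0,0,0],0],[[0,0,0],[0,0,0],0],[[0,0,0],[0,0,0],0]]'; python3 go.py 576 317 31 0.167
python3 - <<'E'
from h import *
p=ctrl.get_image("side"); crop(p,130,290,240,340,5,"side9")
E
```

```text
t: 18.48
ee_pos: [648.1, 329.9, 32.2]
orientation: [-2.394, 2.03, -0.003]
ft_force: [-0.1, 0.7, 0.4]
width: 0.4
t 18.4833 pos [648.1 329.9  32.2] F [-0.1  0.7  0.4] w 0.4 q [ 0.455  0.8    1.468 -0.001  0.87   1.862]
turn [-0.003  0.    -0.003] shift cur axes [ 0.9 73.2  0.9] shift target axes [ 0.7 73.2  1.2]
```

View pics/side9.png

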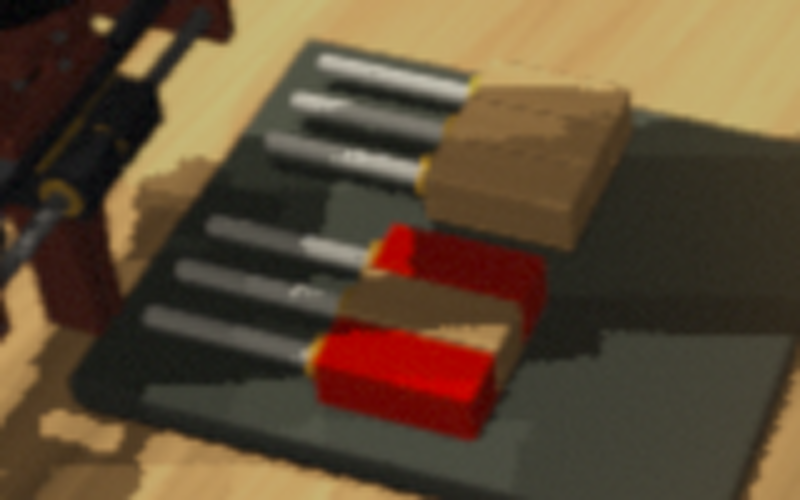

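Run:
```python
from h import *
p=ctrl.get_image("side")
tip=np.array([148,317])/5+[130,240]-.4; sh=np.array([310,354])/5+[130,240]-.4
t,s=back(p,tip,32)[0],back(p,sh,32)[0]; print(t,s,np.arctan2(*(t-s)[1::-1]),np.linalg.norm(t-s)); print((proj(p,ctrl.get_obs()["ee_pos"])-[130,240])*5)
```

```text
[620.958 321.974  32.   ] [557.217 309.898  32.   ] 0.18724760507873875 64.87445660403863
[[ 73.64  304.339]]
```

```bash
python3 -m handwheel '[[[0,0,0],[0,4,0],0],[[0,0,0],[0,6,0.2],0],[[0,0,0],[0,6,0.2],0],[[0,0,0],[0,6,0],0],[[0,0,0],[0,6,0],0],[[0,0,0],[0,6,0],0],[[0,0,0],[0,5,0],0],[[0,0,0],[0,3,0],0],[[0,0,0],[0,0,0],0],[[0,0,0],[0,0,0],0]]'; python3 go.py 568.4 315.8 31 0.167
python3 - <<'E'
from h import *
p=ctrl.get_image("side"); crop(p,130,290,240,340,5,"side10")
E
```

```text
t: 19.42
ee_pos: [601.5, 322.3, 32.4]
orientation: [-2.394, 2.028, -0.004]
ft_force: [0.7, -0.3, 0.7]
width: 0.4
t 19.4167 pos [601.5 322.3  32.4] F [ 0.7 -0.3  0.7] w 0.4 q [ 0.475  0.749  1.583 -0.001  0.805  1.881]
turn [-0.004  0.001 -0.002] shift cur axes [ 1.  33.7  1.2] shift target axes [ 0.9 33.7  1.4]
```

View pics/side10.png

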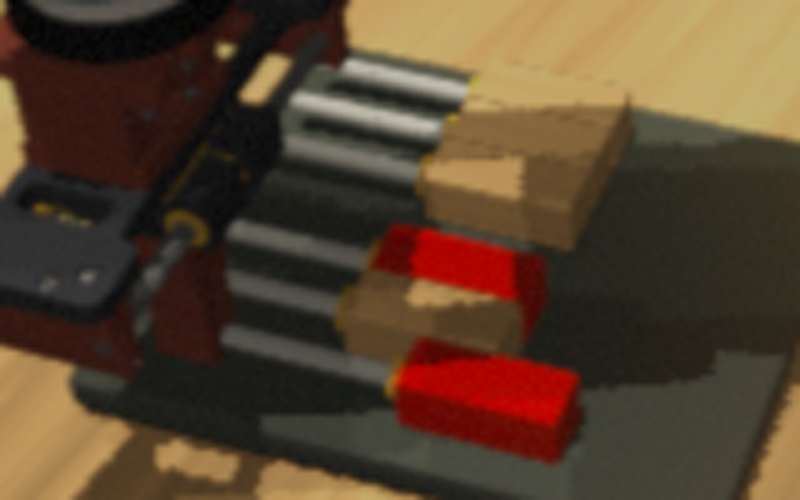

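```bash
python3 -m handwheel '[[[0,0,0],[0.4,3,0],0],[[0,0,0],[0.4,5,0.3],0],[[0,0,0],[0,5,0.3],0],[[0,0,0],[0,5,0],0],[[0,0,0],[0,5,0],0],[[0,0,0],[0,4,0],0],[[0,0,0],[0,2,0],0],[[0,0,0],[0,1,0],0],[[0,0,0],[0,0,0],0],[[0,0,0],[0,0,0],0]]'; python3 go.py 568.4 315.8 31 0.167
python3 - <<'E'
from h import *
p=ctrl.get_image("side"); crop(p,130,290,240,340,5,"side11")
E
```

```text
t: 20.3
ee_pos: [569.7, 316.1, 31.8]
orientation: [-2.393, 2.028, -0.004]
ft_force: [0.9, 0.1, 0.4]
width: 0.5
t 20.3 pos [569.7 316.1  31.8] F [0.9 0.1 0.4] w 0.5 q [ 0.489  0.717  1.66  -0.001  0.759  1.896]
turn [-0.005  0.001 -0.002] shift cur axes [0.1 1.3 0.8] shift target axes [0.1 1.3 0.8]
```

View pics/side11.png

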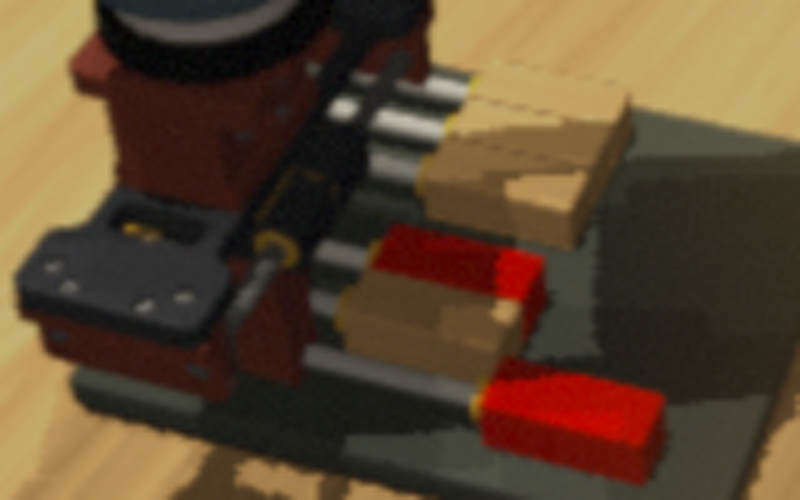

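```bash
python3 -m handwheel '[[[0,0,0],[0,-5,0],0],[[0,0,0],[0,-6,0],0],[[0,0,0],[0,-4,-4],0],[[0,0,0],[0,0,-12],0],[[0,0,0],[0,0,-14],0],[[0,0,0],[0,-5,-12],0],[[0,0,0],[5,-15,-5],0],[[0,0,0],[12,-15,0],0],[[0,0,0],[12,-12,0],0],[[0,0,0],[0,0,0],0]]'; python3 go.py 657 282 60 0.167
```

```text
t: 21.18
ee_pos: [640.6, 298.2, 89.3]
orientation: [-2.392, 2.024, -0.007]
ft_force: [0.1, -0.2, -0.1]
width: 0.4
t 21.1833 pos [640.6 298.2  89.3] F [ 0.1 -0.2 -0.1] w 0.4 q [ 0.419  0.698  1.515 -0.001  0.919  1.824]
turn [-0.009  0.002 -0.001] shift cur axes [ 18.7 -13.3  29.4] shift target axes [ 18.7 -13.5  29.3]
```

```bash
python3 -m handwheel '[[[-0.008,0,0],[4,-3,0],0],[[0,0,0],[6,-4,2],0],[[0,0,0],[4,-4,6],0],[[0,0,0],[2,0,8],0],[[0,0,0],[0,0,8],0],[[0,0,0],[0,0,5],0],[[0,0,0],[0,0,0],0],[[0,0,0],[0,0,0],0],[[0,0,0],[0,0,0],0],[[0,0,0],[0,0,0],0]]'; python3 go.py 657 282 31.5 0.167
```

```text
t: 22.02
ee_pos: [651.5, 282.3, 55.3]
orientation: [2.394, -2.027, -0.008]
ft_force: [-0.1, -1.1, 0.7]
width: 0.8
t 22.0167 pos [651.5 282.3  55.3] F [-0.1 -1.1  0.7] w 0.8 q [0.391 0.753 1.502 0.003 0.893 1.794]
turn [ 0.006  0.001 -0.001] shift cur axes [ 1.2 -5.5 23.8] shift target axes [ 1.2 -5.4 23.8]
```

```bash
python3 -m handwheel '[[[0.006,0,0],[0.6,-2,5],0],[[0,0,0],[0.6,-2,6],0],[[0,0,0],[0,0,6],0],[[0,0,0],[0,0,5],0],[[0,0,0],[0,0,2],0],[[0,0,0],[0,0,0],0],[[0,0,0],[0,0,0],0],[[0,0,0],[0,0,0],0],[[0,0,0],[0,0,0],0],[[0,0,0],[0,0,0],0]]'; python3 go.py 576.5 268.1 31.5 0.167
python3 - <<'E'
from h import *
p=ctrl.get_image("side"); crop(p,130,290,240,340,5,"side12")
E
```

```text
t: 22.85
ee_pos: [656.3, 282.4, 29.3]
orientation: [-2.397, 2.028, 0.0]
ft_force: [-0.4, -0.9, 1.2]
width: 0.2
t 22.85 pos [656.3 282.4  29.3] F [-0.4 -0.9  1.2] w 0.2 q [0.389 0.79  1.5   0.001 0.85  1.793]
turn [-0.002  0.001 -0.001] shift cur axes [ 0.9 81.1 -2.3] shift target axes [ 0.8 81.1 -2.2]
```

View pics/side12.png

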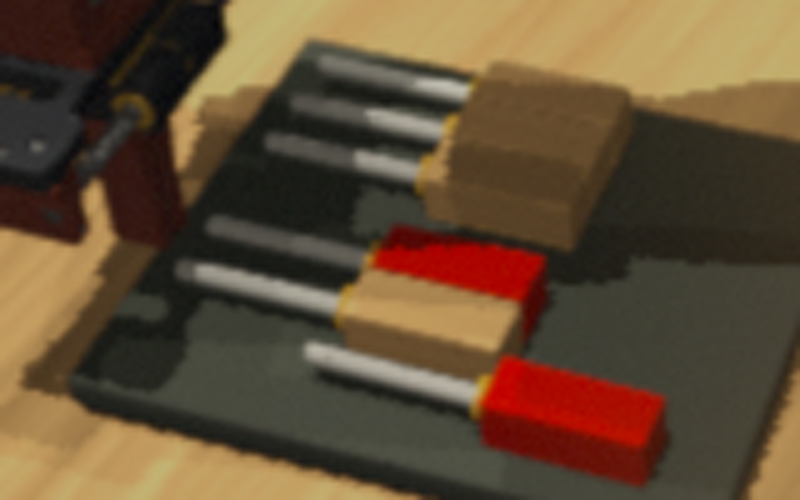

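```bash
python3 -m handwheel '[[[0,0,0],[0.2,4,-1],0],[[0,0,0],[0.2,6,-0.8],0],[[0,0,0],[0,6,0],0],[[0,0,0],[0,6,0],0],[[0,0,0],[0,6,0],0],[[0,0,0],[0,6,0],0],[[0,0,0],[0,5,0],0],[[0,0,0],[0,3,0],0],[[0,0,0],[0,0,0],0],[[0,0,0],[0,0,0],0]]'; python3 go.py 577 268.2 31.5 0.167
python3 - <<'E'
from h import *
p=ctrl.get_image("side"); crop(p,130,290,240,340,5,"side13")
E
```

```text
t: 23.73
ee_pos: [610.1, 274.3, 32.5]
orientation: [-2.396, 2.027, -0.001]
ft_force: [0.5, -0.3, -1.4]
width: 0.3
t 23.7333 pos [610.1 274.3  32.5] F [ 0.5 -0.3 -1.4] w 0.3 q [0.404 0.735 1.616 0.001 0.788 1.808]
turn [-0.003  0.002 -0.   ] shift cur axes [ 0.6 33.7  0.9] shift target axes [ 0.5 33.7  1. ]
```

View pics/side13.png

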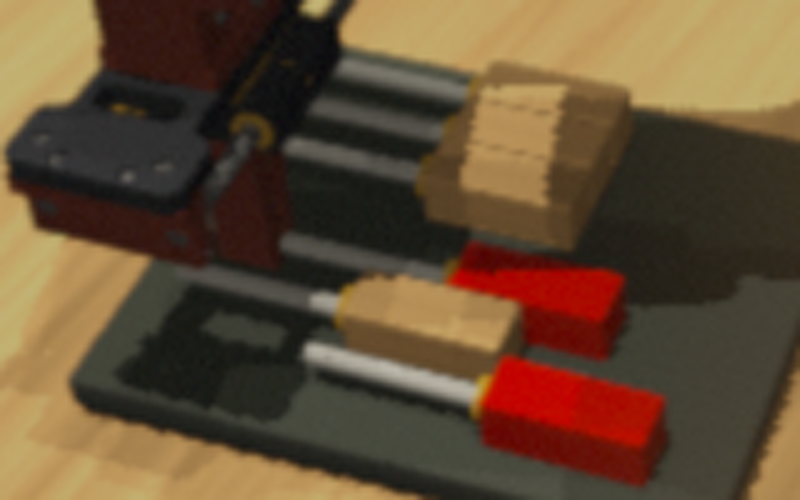

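```bash
python3 -m handwheel '[[[0,0,0],[0.3,3,0],0],[[0,0,0],[0.2,5,0.3],0],[[0,0,0],[0,5,0.3],0],[[0,0,0],[0,5,0],0],[[0,0,0],[0,5,0],0],[[0,0,0],[0,4,0],0],[[0,0,0],[0,2,0],0],[[0,0,0],[0,2,0],0],[[0,0,0],[0,0,0],0],[[0,0,0],[0,0,0],0]]'; python3 go.py 577 268.2 31.5 0.167
```

```text
t: 24.62
ee_pos: [577.1, 268.3, 31.9]
orientation: [-2.395, 2.026, -0.002]
ft_force: [-0.0, 0.0, 0.6]
width: 0.4
t 24.6167 pos [577.1 268.3  31.9] F [-0.   0.   0.6] w 0.4 q [0.416 0.701 1.696 0.001 0.74  1.82 ]
turn [-0.004  0.002 -0.001] shift cur axes [0.  0.1 0.4] shift target axes [0.  0.1 0.4]
```

```bash
python3 -m handwheel '[[[0,0,0],[0,-5,0],0],[[0,0,0],[0,-6,0],0],[[0,0,0],[0,-4,-4],0],[[0,0,0],[0,0,-15],0],[[0,0,0],[0,0,-25],0],[[0,0,0],[0,0,-30],0],[[0,0,0],[10,0,-30],0.4],[[0,0,0],[30,0,-20],0.4],[[0,0,0],[35,0,0],0.4],[[0,0,0],[35,0,0],0.4]]'; python3 -m handwheel '[[[0,0,0],[35,5,0],0.4],[[0,0,0],[35,5,0],0.4],[[0,0,0],[30,5,0],0.4],[[0,0,0],[20,5,0],0.4],[[0,0,0],[0,0,0],0.4],[[0,0,0],[0,0,0],0.4],[[0,0,0],[0,0,0],0.4],[[0,0,0],[0,0,0],0.4],[[0,0,0],[0,0,0],0.4],[[0,0,0],[0,0,0],0.4]]'
python3 - <<'E'
from h import *
for n in("top","side"):
    p=ctrl.get_image(n); cv2.imwrite(f"pics/{n}14.png",p["pixels"][:,:,::-1])
    if n=="top": crop(p,155,255,160,270,5,"slabtop14")
E
```

```text
t: 25.45
ee_pos: [613.5, 165.4, 167.8]
orientation: [-2.401, 2.015, -0.005]
ft_force: [-0.0, -0.8, -1.0]
width: 23.7
t: 26.28
ee_pos: [619.7, 35.1, 180.6]
orientation: [-2.389, 2.013, -0.022]
ft_force: [0.1, 0.5, 0.6]
width: 35.3
```

View pics/top14.png

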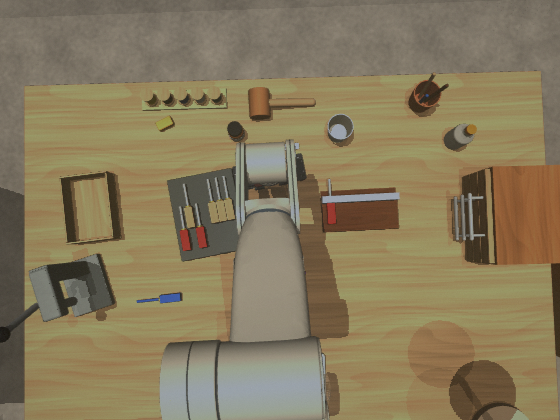

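View pics/slabtop14.png

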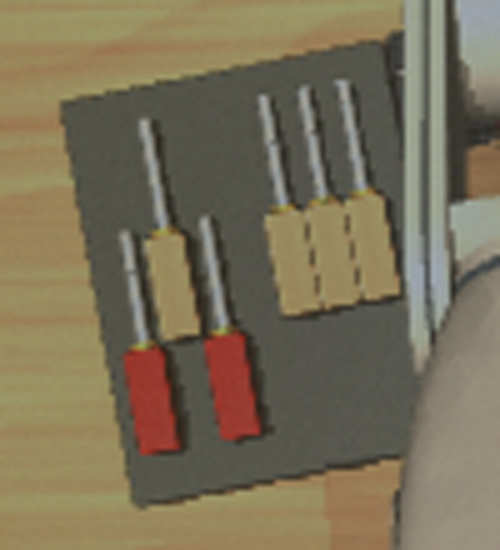

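```bash
cat > c.py <<'E'
import sys; from h import *
p=ctrl.get_image("top"); h=cv2.cvtColor(p["pixels"],cv2.COLOR_RGB2HSV).astype(int)
m=(((h[...,0]<10)|(h[...,0]>172))&(h[...,1]>115)&(h[...,2]>40)).astype(np.uint8)
k,l,s,c=cv2.connectedComponentsWithStats(m)
for i in range(1,k):
    if 100<s[i,4]<300 and 160<c[i,0]<420 and 140<c[i,1]<270:
        z=30 if c[i,0]>310 else 20 if c[i,0]<245 else 0
        x0=back(p,c[i],z+24)[0]; print(c[i],*fit([(p,(l==i).astype(np.float32))],[x0[0],x0[1],.1],62,24,z,z+24))
E
python3 c.py; python3 go.py 458.5 297.3 150 0.167
```

```text
[330.755 213.031] [ 526.036 -136.724   -0.02 ] 13.703125
[200.92  236.805] [466.956 251.621   0.145] 29.703125
[184.738 239.878] [459.294 299.652   0.141] 36.984375
t 26.4333 pos [619.6  34.8 180.4] F [ 0.6  0.5 -0.5] w 35.3 q [0.035 0.467 1.692 0.004 0.961 1.433]
turn [-0.022  0.001  0.004] shift cur axes [-286.   114.9   28. ] shift target axes [-285.7  115.2   30.4]
```

```bash
python3 -m handwheel '[[[-0.02,0,0.02],[-20,8,0],0.4],[[0,0,0],[-32,13,0],0.4],[[0,0,0],[-33,14,4],0.4],[[0,0,0],[-33,14,4],0.4],[[0,0,0],[-33,14,4],0.4],[[0,0,0],[-33,14,4],0.4],[[0,0,0],[-30,14,4],0.4],[[0,0,0],[-15,8,4],0.4],[[0,0,0],[0,0,0],0.4],[[0,0,0],[0,0,0],0.4]]'; python3 go.py 459 298.5 90 0.147
```

```text
t: 27.27
ee_pos: [482.1, 256.6, 154.3]
orientation: [-2.381, 2.046, -0.004]
ft_force: [-0.5, 0.6, 0.8]
width: 35.5
t 27.2667 pos [482.1 256.6 154.3] F [-0.5  0.6  0.8] w 35.5 q [ 0.468  0.412  1.862 -0.002  0.865  1.889]
turn [-0.003 -0.     0.004] shift cur axes [-44.9  16.8  64.2] shift target axes [-44.9  16.7  64.3]
```

```bash
python3 -m handwheel '[[[0,0,0.004],[-8,3,3],0.4],[[0,0,0],[-12,5,10],0.4],[[0,0,0],[-12,5,12],0.4],[[0,0,0],[-6,2,12],0.4],[[0,0,0],[-3,1,12],0.4],[[0,0,0],[0,0,10],0.4],[[0,0,0],[0,0,0],0.4],[[0,0,0],[0,0,0],0.4],[[0,0,0],[0,0,0],0.4],[[0,0,0],[0,0,0],0.4]]'; python3 go.py 459 298.5 60 0.147
```

```text
t: 28.1
ee_pos: [462.9, 295.3, 90.5]
orientation: [-2.365, 2.061, -0.006]
ft_force: [-0.1, -0.5, 0.1]
width: 35.1
t 28.1 pos [462.9 295.3  90.5] F [-0.1 -0.5  0.1] w 35.1 q [ 0.547  0.515  1.886 -0.003  0.735  1.983]
turn [-0.006  0.    -0.01 ] shift cur axes [-3.7  3.6 30.4] shift target axes [-3.7  3.4 30.5]
```

```bash
python3 -m handwheel '[[[-0.005,0,-0.01],[-2,2,5],0.4],[[0,0,0],[-1,1,8],0.4],[[0,0,0],[-1,0.5,8],0.4],[[0,0,0],[0,0,8],0.4],[[0,0,0],[0,0,3],0.4],[[0,0,0],[0,0,0],0.4],[[0,0,0],[0,0,0],0.4],[[0,0,0],[0,0,0],0.4],[[0,0,0],[0,0,0],0.4],[[0,0,0],[0,0,0],0.4]]'; python3 go.py 459 298.5 31.5 0.147
python3 - <<'E'
from h import *
p=ctrl.get_image("side"); crop(p,170,310,250,355,5,"side15")
E
```

```text
t: 28.93
ee_pos: [459.8, 299.1, 56.3]
orientation: [-2.376, 2.051, -0.001]
ft_force: [0.6, 0.3, 0.5]
width: 35.2
t 28.9333 pos [459.8 299.1  56.3] F [0.6 0.3 0.5] w 35.2 q [0.555 0.574 1.894 0.    0.671 1.979]
turn [-0.003  0.001 -0.   ] shift cur axes [ 0.5  1.  24.8] shift target axes [ 0.5  0.9 24.8]
```

View pics/side15.png

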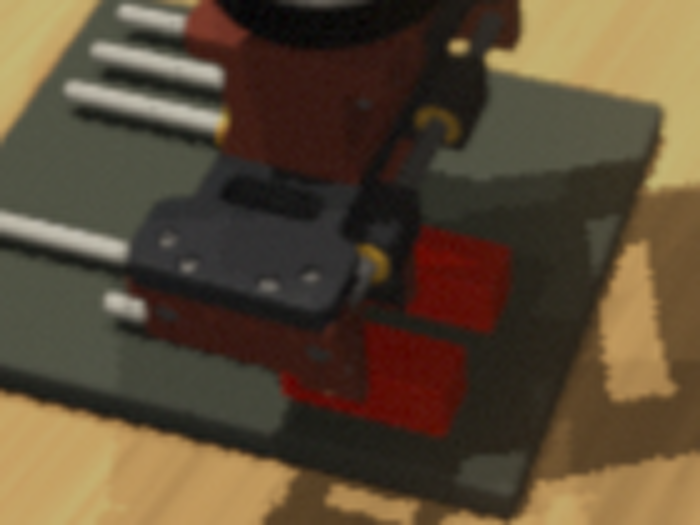

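```bash
python3 -m handwheel '[[[0,0,0],[0.3,0.5,4],0.4],[[0,0,0],[0,0.3,6],0.4],[[0,0,0],[0,0,6],0.4],[[0,0,0],[0,0,5],0.4],[[0,0,0],[0,0,2],0.4],[[0,0,0],[0,0,0],0.4],[[0,0,0],[0,0,0],0.4],[[0,0,0],[0,0,0],0.4],[[0,0,0],[0,0,0],0.4],[[0,0,0],[0,0,0],0.4]]'; python3 go.py 459 298.5 31.5 0.147
python3 - <<'E'
from h import *
p=ctrl.get_image("side"); crop(p,170,310,250,355,5,"side16")
E
```

```text
t: 29.82
ee_pos: [459.3, 298.8, 30.9]
orientation: [-2.376, 2.05, -0.002]
ft_force: [-0.1, -0.0, 0.4]
width: 35.2
t 29.8167 pos [459.3 298.8  30.9] F [-0.1 -0.   0.4] w 35.2 q [0.555 0.618 1.899 0.    0.621 1.979]
turn [-0.003  0.001 -0.   ] shift cur axes [ 0.2  0.3 -0.6] shift target axes [ 0.2  0.3 -0.6]
```

View pics/side16.png

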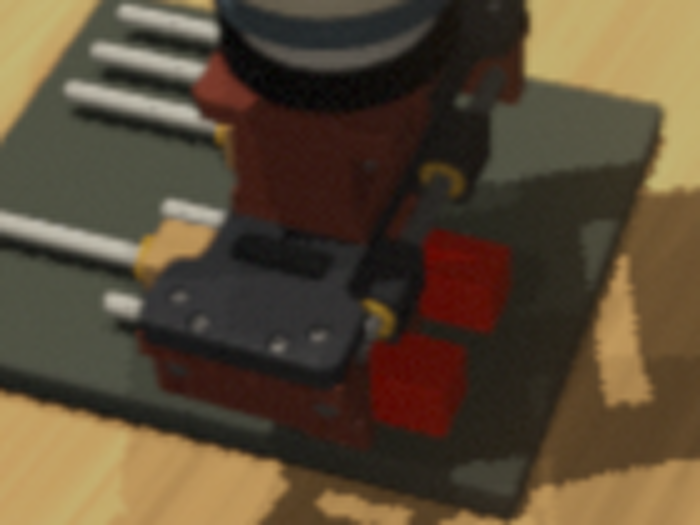

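```bash
python3 -m handwheel '[[[0,0,0],[0,0,0],0.2],[[0,0,0],[0,0,0],0],[[0,0,0],[0,0,0],0],[[0,0,0],[0,0,0],0],[[0,0,0],[0,0,0],0],[[0,0,0],[0,0,0],0],[[0,0,0],[0,0,-5],0],[[0,0,0],[0,0,-12],0],[[0,0,0],[0,0,-18],0],[[0,0,0],[0,0,-20],0]]'; python3 go.py 459 298.5 130 0.147
```

```text
t: 30.7
ee_pos: [456.7, 297.1, 86.0]
orientation: [2.375, -2.05, -0.002]
ft_force: [0.5, 0.5, -0.1]
width: 24.1
t 30.7 pos [456.7 297.1  86. ] F [ 0.5  0.5 -0.1] w 24.1 q [0.555 0.521 1.891 0.    0.734 1.979]
turn [ 0.004 -0.002 -0.   ] shift cur axes [ -0.9  -2.3 -44. ] shift target axes [ -1.   -2.5 -44. ]
```

```bash
python3 -m handwheel '[[[0,0,0],[0,0,-20],0],[[0,0,0],[10,0,-20],0],[[0,0,0.06],[25,0,-5],0],[[0,0,0.06],[33,2,0],0],[[0,0,0],[33,0,0],0],[[0,0,0],[33,0,0],0],[[0,0,0],[33,0,0],0],[[0,0,0],[33,0,0],0],[[0,0,0],[33,0,0],0],[[0,0,0],[33,0,0],0]]'; python3 go.py 442.5 -255.7 120 0.025
```

```text
t: 31.53
ee_pos: [473.1, 29.3, 149.0]
orientation: [-2.244, 2.174, -0.013]
ft_force: [-0.0, 1.1, -1.1]
width: 23.4
t 31.5333 pos [473.1  29.3 149. ] F [-0.   1.1 -1.1] w 23.4 q [0.033 0.322 2.029 0.009 0.773 1.566]
turn [-0.018  0.006  0.007] shift cur axes [284.1  40.1  26.5] shift target axes [284.2  37.7  29. ]
```

```bash
python3 -m handwheel '[[[-0.015,0.005,0.005],[33,5,0],0],[[0,0,0],[33,5,2],0],[[0,0,0],[33,5,2],0],[[0,0,0],[33,5,2],0],[[0,0,0],[33,5,4],0],[[0,0,0],[33,3,4],0],[[0,0,0],[28,0,4],0],[[0,0,0],[18,0,4],0],[[0,0,0],[5,0,0],0],[[0,0,0],[0,0,0],0]]'; python3 go.py 442.5 -255.7 80 0.025
```

```text
t: 32.37
ee_pos: [451.3, -239.4, 137.5]
orientation: [-2.237, 2.193, -0.023]
ft_force: [-1.0, 0.0, -0.9]
width: 23.8
t 32.3667 pos [ 451.3 -239.4  137.5] F [-1.   0.  -0.9] w 23.8 q [-0.514  0.388  1.957  0.007  0.78   1.032]
turn [-0.017 -0.004 -0.005] shift cur axes [15.9 10.1 57.4] shift target axes [16.1  9.2 57.5]
```

```bash
python3 -m handwheel '[[[-0.016,-0.004,-0.005],[5,4,6],0],[[0,0,0],[5,4,10],0],[[0,0,0],[3,1,12],0],[[0,0,0],[1,0,12],0],[[0,0,0],[0,0,10],0],[[0,0,0],[0,0,5],0],[[0,0,0],[0,0,0],0],[[0,0,0],[0,0,0],0],[[0,0,0],[0,0,0],0],[[0,0,0],[0,0,0],0]]'; python3 go.py 442.5 -255.7 45 0.025
python3 - <<'E'
from h import *
o=ctrl.get_obs()["ee_pos"]
for n in("top","side"):
    p=ctrl.get_image(n); crop(p,260,420,130,250,5,n+"17"); print(proj(p,o+[103,2.6,-1]))
E
```

```text
t: 33.2
ee_pos: [441.0, -248.8, 77.2]
orientation: [2.256, -2.185, -0.007]
ft_force: [0.1, 0.3, -0.6]
width: 23.5
t 33.2 pos [ 441.  -248.8   77.2] F [ 0.1  0.3 -0.6] w 23.5 q [-0.537  0.496  1.977  0.     0.672  1.001]
turn [0.004 0.003 0.007] shift cur axes [ 7.  -1.4 32.2] shift target axes [ 6.9 -1.3 32.2]
[[369.592 205.431]]
[[319.204 154.669]]
```

View pics/side17.png

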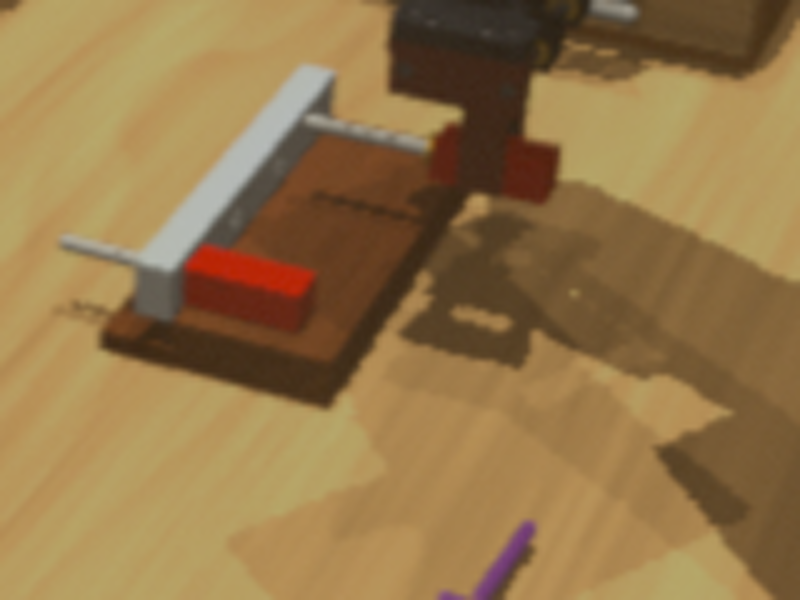

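View pics/top17.png

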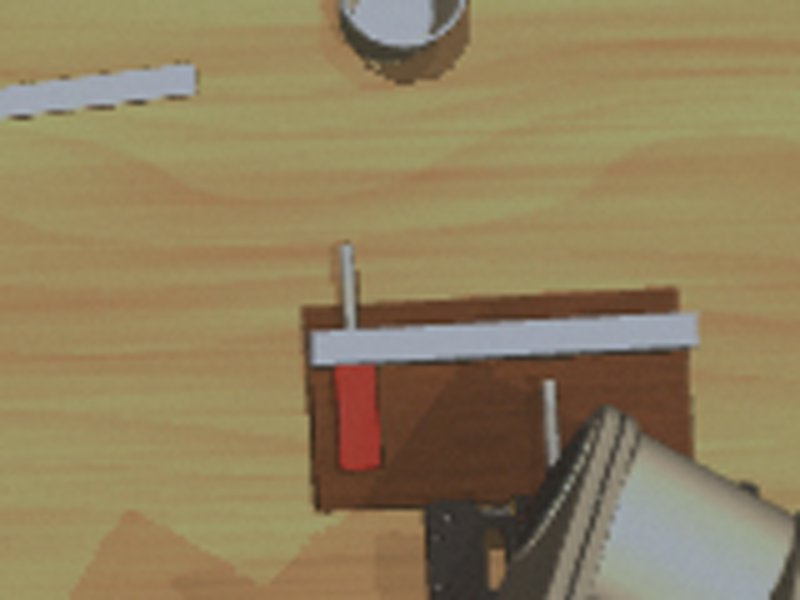

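```bash
python3 -m handwheel '[[[0.004,0.003,0.007],[2,0,4],0],[[0,0,0],[2,0,7],0],[[0,0,0],[1,0,7],0],[[0,0,0],[1,0,7],0],[[0,0,0],[0,0,5],0],[[0,0,0],[0,0,2],0],[[0,0,0],[0,0,0],0],[[0,0,0],[0,0,0],0],[[0,0,0],[0,0,0],0],[[0,0,0],[0,0,0],0]]'; python3 go.py 442.5 -255.7 44.8 0.025
```

```text
t: 34.13
ee_pos: [441.8, -256.3, 42.3]
orientation: [-2.247, 2.195, -0.005]
ft_force: [0.2, 0.4, -1.3]
width: 23.6
t 34.1333 pos [ 441.8 -256.3   42.3] F [ 0.2  0.4 -1.3] w 23.6 q [-0.549  0.564  1.98  -0.     0.595  0.999]
turn [-0.002 -0.002 -0.002] shift cur axes [-0.5 -0.7 -2.5] shift target axes [-0.5 -0.7 -2.5]
```

```bash
python3 -m handwheel '[[[0,0,0],[-0.3,-3,-0.4],0],[[0,0,0],[-0.3,-5,-0.4],0],[[0,0,0],[0,-5,0],0],[[0,0,0],[0,-5,0],0],[[0,0,0],[0,-5,0],0],[[0,0,0],[0,-4,0],0],[[0,0,0],[0,-2,0],0],[[0,0,0],[0,0,0],0],[[0,0,0],[0,0,0],0],[[0,0,0],[0,0,0],0]]'; python3 go.py 529.5 -253.6 43 0.025
python3 - <<'E'
from h import *
for n in("top","side"):
    p=ctrl.get_image(n); crop(p,280,420,130,230,5,n+"18")
E
```

```text
t: 34.97
ee_pos: [475.7, -255.0, 44.5]
orientation: [-2.248, 2.193, -0.009]
ft_force: [1.0, 0.5, -0.8]
width: 23.8
t 34.9667 pos [ 475.7 -255.    44.5] F [ 1.   0.5 -0.8] w 23.8 q [-0.514  0.585  1.918 -0.001  0.632  1.033]
turn [-0.005 -0.003 -0.001] shift cur axes [ -0.1 -53.8   1.7] shift target axes [ -0.1 -53.8   1.5]
```

View pics/side18.png

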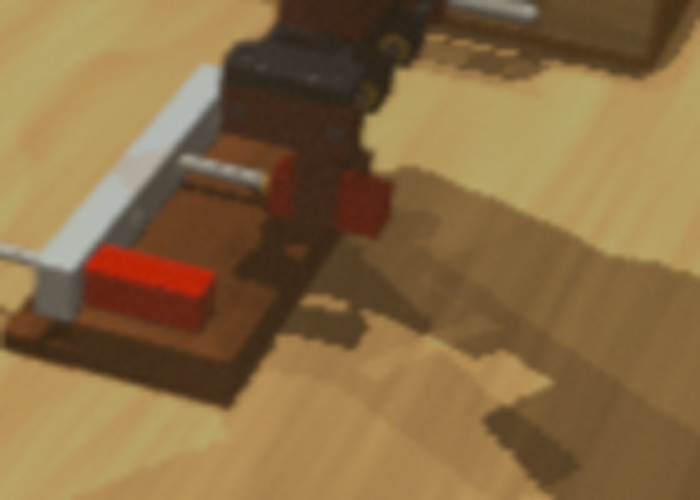

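```bash
python3 -m handwheel '[[[-0.004,0,0],[0,-5,0.5],0],[[0,0,0],[0,-6,0.5],0],[[0,0,0],[0,-6,0.3],0],[[0,0,0],[0,-6,0],0],[[0,0,0],[0,-6,0],0],[[0,0,0],[0,-6,0],0],[[0,0,0],[0,-4,0],0],[[0,0,0],[0,-2,0],0],[[0,0,0],[0,0,0],0],[[0,0,0],[0,0,0],0]]'; python3 go.py 529.5 -253.6 43 0.025
```

```text
t: 35.9
ee_pos: [521.5, -253.9, 42.9]
orientation: [2.247, -2.193, 0.004]
ft_force: [0.5, 0.1, -1.4]
width: 23.4
t 35.9 pos [ 521.5 -253.9   42.9] F [ 0.5  0.1 -1.4] w 23.4 q [-0.472  0.628  1.825 -0.004  0.687  1.077]
turn [-0.001 -0.003 -0.001] shift cur axes [-0.1 -8.  -0.1] shift target axes [-0.1 -8.  -0.1]
```

```bash
python3 -m handwheel '[[[0,0,0],[0,-2,0.5],0],[[0,0,0],[0,-2,0.5],0],[[0,0,0],[0,-2,0.3],0],[[0,0,0],[0,-2,0],0],[[0,0,0],[0,-1,0.3],0],[[0,0,0],[0,-1,0.3],0],[[0,0,0],[0,-1,0],0],[[0,0,0],[0,-1,0],0],[[0,0,0],[0,0,0],0],[[0,0,0],[0,0,0],0]]'; python3 go.py 529.5 -253.6 42 0.025
python3 - <<'E'
from h import *
for n in("top","side"):
    p=ctrl.get_image(n); crop(p,280,420,130,230,5,n+"19")
E
```

```text
t: 36.73
ee_pos: [529.9, -253.5, 41.6]
orientation: [2.244, -2.19, -0.007]
ft_force: [-1.4, 1.4, 1.1]
width: 23.9
t 36.7333 pos [ 529.9 -253.5   41.6] F [-1.4  1.4  1.1] w 23.9 q [-0.464  0.64   1.802 -0.007  0.705  1.088]
turn [ 0.007 -0.001 -0.001] shift cur axes [ 0.1  0.4 -0.4] shift target axes [ 0.1  0.4 -0.4]
```

View pics/side19.png

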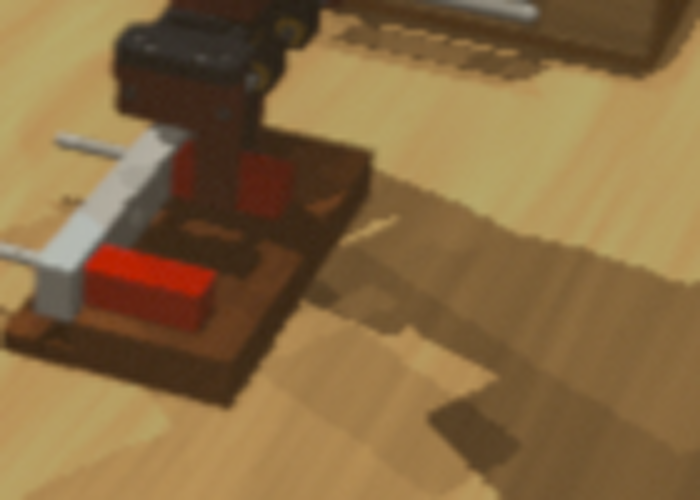

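```bash
python3 -m handwheel '[[[0.006,0,0],[0,-1.5,0.4],0],[[0,0,0],[0,-1.5,0.4],0],[[0,0,0],[0,-1.5,0],0],[[0,0,0],[0,-1.5,0],0],[[0,0,0],[0,-1.5,0],0],[[0,0,0],[0,-1.5,0],0],[[0,0,0],[0,-1.5,0],0],[[0,0,0],[0,0,0],0],[[0,0,0],[0,0,0],0],[[0,0,0],[0,0,0],0]]'; python3 go.py 529.5 -253.6 42 0.025
```

```text
t: 37.67
ee_pos: [529.9, -253.6, 41.9]
orientation: [2.24, -2.184, -0.025]
ft_force: [-3.0, -0.4, 1.7]
width: 23.8
t 37.6667 pos [ 529.9 -253.6   41.9] F [-3.  -0.4  1.7] w 23.8 q [-0.463  0.643  1.793 -0.011  0.724  1.091]
turn [0.02  0.002 0.   ] shift cur axes [-0.   0.4 -0.1] shift target axes [-0.   0.4 -0.1]
```

```bash
python3 -m handwheel '[[[0,0,0],[0,0,0],0.5],[[0,0,0],[0,0,0],0.5],[[0,0,0],[0,0,0],0.5],[[0,0,0],[0,0,0],0.5],[[0,0,0],[0,0,-5],0.5],[[0,0,0],[0,0,-15],0.5],[[0,0,0],[0,0,-25],0.5],[[0,0,0],[0,5,-25],0.4],[[0,0,0],[-5,10,-25],0.4],[[0,0,0],[-15,10,-10],0.4]]'; python3 go.py 467 250.6 160 0.147
```

```text
t: 38.5
ee_pos: [508.1, -235.0, 149.2]
orientation: [2.24, -2.185, -0.026]
ft_force: [1.0, 0.1, 0.2]
width: 35.4
t 38.5 pos [ 508.1 -235.   149.2] F [1.  0.1 0.2] w 35.4 q [-0.451  0.445  1.82  -0.009  0.896  1.1  ]
turn [ 0.02   0.004 -0.122] shift cur axes [-486.5   29.2   -8.8] shift target axes [-486.4  -30.5  -10.8]
```

```bash
python3 -m handwheel '[[[0.02,0,-0.06],[-10,0,-10],0.4],[[0,0,-0.06],[-25,-1,-5],0.4],[[0,0,0],[-33,-2,0],0.4],[[0,0,0],[-33,-2,0],0.4],[[0,0,0],[-33,-2,0],0.4],[[0,0,0],[-33,-2,0],0.4],[[0,0,0],[-33,-2,0],0.4],[[0,0,0],[-33,-2,0],0.4],[[0,0,0],[-33,-2,0],0.4],[[0,0,0],[-33,-2,0],0.4]]'; python3 go.py 467 250.6 160 0.147
```

```text
t: 39.33
ee_pos: [485.5, 70.7, 174.8]
orientation: [-2.364, 2.051, -0.022]
ft_force: [0.6, 0.0, -0.5]
width: 34.9
t 39.3333 pos [485.5  70.7 174.8] F [ 0.6  0.  -0.5] w 34.9 q [ 0.122  0.301  1.977 -0.004  0.846  1.554]
turn [-0.017 -0.003 -0.005] shift cur axes [-180.7   -6.8   14.3] shift target axes [-180.6   -8.    14.8]
```

Pause here for a top view of the rack and slab.

```bash
python3 -m handwheel '[[[-0.015,0,-0.005],[-15,0,0],0.4],[[0,0,0],[-10,0,0],0.4],[[0,0,0],[-3,0,0],0.4],[[0,0,0],[0,0,0],0.4],[[0,0,0],[0,0,0],0.4],[[0,0,0],[0,0,0],0.4],[[0,0,0],[0,0,0],0.4],[[0,0,0],[0,0,0],0.4],[[0,0,0],[0,0,0],0.4],[[0,0,0],[0,0,0],0.4]]'; python3 go.py 467 250.6 120 0.147; python3 c.py
python3 - <<'E'
from h import *
for n in("top",):
    p=ctrl.get_image(n); crop(p,155,405,130,270,3,n+"20")
E
```

```text
t: 40.17
ee_pos: [481.2, 102.9, 176.9]
orientation: [-2.38, 2.047, -0.009]
ft_force: [-0.7, -0.4, 0.1]
width: 35.2
t 40.1667 pos [481.2 102.9 176.9] F [-0.7 -0.4  0.1] w 35.2 q [ 0.188  0.304  1.965 -0.004  0.867  1.611]
turn [-0.005 -0.003  0.004] shift cur axes [-148.3   -7.8   56.6] shift target axes [-148.2   -7.6   56.9]
[370.312 211.146] [ 529.265 -253.185    0.026] 16.59375
[330.878 212.963] [ 526.791 -136.911   -0.029] 9.890625
[199.696 236.384] [466.239 254.328  -0.022] 74.6875
```

View pics/top20.png

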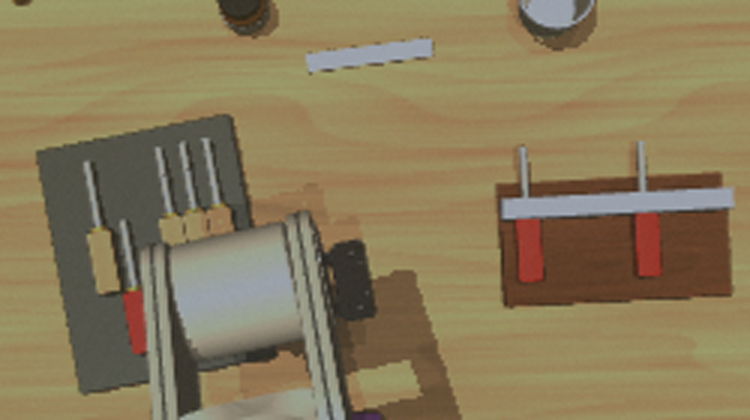

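```bash
python3 -m handwheel '[[[0,0,0],[-15,0,0],0.4],[[0,0,0],[-25,-1,3],0.4],[[0,0,0],[-30,-1,6],0.4],[[0,0,0],[-28,-1,10],0.4],[[0,0,0],[-20,-1,10],0.4],[[0,0,0],[-8,-1,10],0.4],[[0,0,0],[-3,0,6],0.4],[[0,0,0],[0,0,0],0.4],[[0,0,0],[0,0,0],0.4],[[0,0,0],[0,0,0],0.4]]'; python3 go.py 467 250.8 90 0.147
```

```text
t: 41.1
ee_pos: [468.2, 233.5, 129.7]
orientation: [-2.376, 2.051, -0.011]
ft_force: [-0.6, 0.1, 0.2]
width: 35.0
t 41.1 pos [468.2 233.5 129.7] F [-0.6  0.1  0.2] w 35.0 q [ 0.443  0.42   1.927 -0.007  0.789  1.872]
turn [-0.007 -0.003 -0.001] shift cur axes [-17.4  -1.1  39.7] shift target axes [-17.3  -1.4  39.7]
```

```bash
python3 -m handwheel '[[[-0.006,-0.003,0],[-5,0,4],0.4],[[0,0,0],[-6,0,9],0.4],[[0,0,0],[-4,0,12],0.4],[[0,0,0],[-1,0,12],0.4],[[0,0,0],[0,0,12],0.4],[[0,0,0],[0,0,8],0.4],[[0,0,0],[0,0,3],0.4],[[0,0,0],[0,0,0],0.4],[[0,0,0],[0,0,0],0.4],[[0,0,0],[0,0,0],0.4]]'; python3 go.py 467 250.8 32 0.147
python3 - <<'E'
from h import *
p=ctrl.get_image("side"); crop(p,170,310,240,345,5,"side21")
E
```

```text
t: 41.93
ee_pos: [467.1, 248.8, 64.4]
orientation: [-2.372, 2.058, -0.001]
ft_force: [-0.2, 0.3, -0.7]
width: 35.2
t 41.9333 pos [467.1 248.8  64.4] F [-0.2  0.3 -0.7] w 35.2 q [ 0.467  0.541  1.935 -0.     0.664  1.897]
turn [-0.002  0.    -0.006] shift cur axes [-2.  -0.2 32.4] shift target axes [-2.  -0.2 32.4]
```

View pics/side21.png

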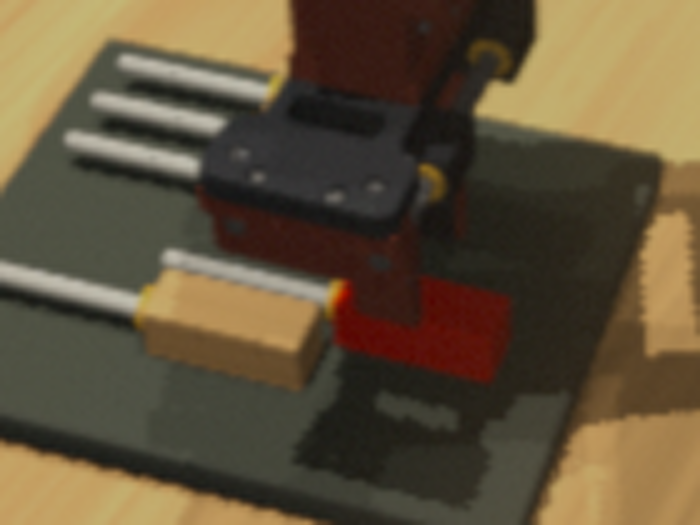

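```bash
python3 -m handwheel '[[[0,0,-0.006],[-1,0,5],0.55],[[0,0,0],[-1,0,7],0.55],[[0,0,0],[0,0,7],0.55],[[0,0,0],[0,0,6],0.55],[[0,0,0],[0,0,4],0.55],[[0,0,0],[0,0,2],0.55],[[0,0,0],[0,0,0],0.55],[[0,0,0],[0,0,0],0.55],[[0,0,0],[0,0,0],0.55],[[0,0,0],[0,0,0],0.55]]'; python3 go.py 467 250.8 32 0.147
python3 - <<'E'
from h import *
p=ctrl.get_image("side"); crop(p,170,310,240,345,5,"side22")
E
```

```text
t: 42.82
ee_pos: [467.9, 251.5, 31.3]
orientation: [-2.376, 2.049, -0.003]
ft_force: [-0.2, -0.0, 0.2]
width: 48.4
t 42.8167 pos [467.9 251.5  31.3] F [-0.2 -0.   0.2] w 48.4 q [ 0.471  0.602  1.937 -0.     0.598  1.894]
turn [-0.004  0.001  0.001] shift cur axes [ 0.5  0.9 -0.8] shift target axes [ 0.5  0.9 -0.7]
```

View pics/side22.png

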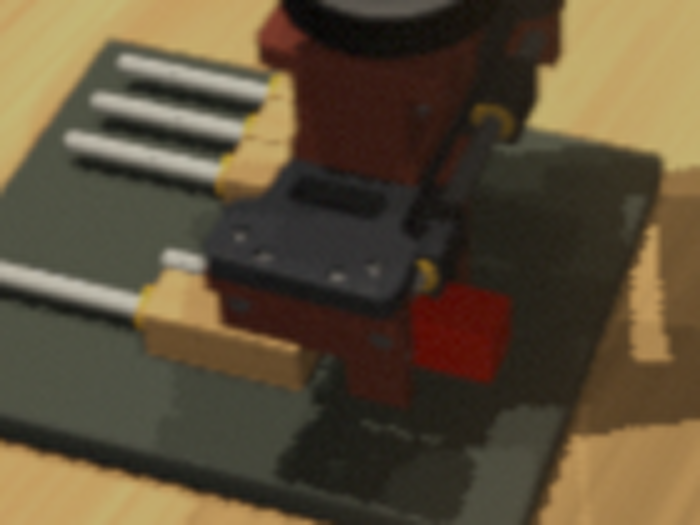

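```bash
python3 -m handwheel '[[[0,0,0],[0,0,0],0.3],[[0,0,0],[0,0,0],0.1],[[0,0,0],[0,0,0],0],[[0,0,0],[0,0,0],0],[[0,0,0],[0,0,0],0],[[0,0,0],[0,0,0],0],[[0,0,0],[0,0,-5],0],[[0,0,0],[0,0,-12],0],[[0,0,0],[0,0,-18],0],[[0,0,0],[0,0,-20],0]]'; python3 -m handwheel '[[[0,0,0],[0,0,-20],0],[[0,0,0],[10,0,-20],0],[[0,0,0.06],[25,0,-5],0],[[0,0,0.06],[33,2,0],0],[[0,0,0],[33,0,0],0],[[0,0,0],[33,0,0],0],[[0,0,0],[33,0,0],0],[[0,0,0],[33,0,0],0],[[0,0,0],[33,0,0],0],[[0,0,0],[33,0,0],0]]'; python3 go.py 444 -313.6 120 0.025
```

```text
t: 43.7
ee_pos: [465.2, 250.1, 86.7]
orientation: [2.377, -2.05, -0.001]
ft_force: [-0.2, 0.2, 0.4]
width: 23.6
t: 44.53
ee_pos: [481.5, -18.6, 149.5]
orientation: [-2.246, 2.173, -0.015]
ft_force: [0.5, 0.1, -0.2]
width: 24.2
t 44.5333 pos [481.5 -18.6 149.5] F [ 0.5  0.1 -0.2] w 24.2 q [-0.067  0.331  2.012  0.009  0.78   1.464]
turn [-0.019  0.005  0.008] shift cur axes [293.8  47.6  27.3] shift target axes [294.   44.8  29.5]
```

```bash
python3 -m handwheel '[[[-0.016,0.005,0.006],[33,6,0],0],[[0,0,0],[33,6,2],0],[[0,0,0],[33,6,2],0],[[0,0,0],[33,6,2],0],[[0,0,0],[33,6,3],0],[[0,0,0],[33,4,3],0],[[0,0,0],[30,0,3],0],[[0,0,0],[20,0,3],0],[[0,0,0],[8,0,0],0],[[0,0,0],[0,0,0],0]]'; python3 go.py 444 -313.6 80 0.025
```

```text
t: 45.37
ee_pos: [452.6, -295.0, 142.6]
orientation: [-2.239, 2.195, -0.023]
ft_force: [0.3, 0.5, -0.4]
width: 23.9
t 45.3667 pos [ 452.6 -295.   142.6] F [ 0.3  0.5 -0.4] w 23.9 q [-0.601  0.417  1.89   0.004  0.819  0.947]
turn [-0.014 -0.007 -0.005] shift cur axes [18.1  9.8 62.5] shift target axes [18.4  9.  62.6]
```

```bash
python3 -m handwheel '[[[-0.014,-0.007,-0.005],[5,4,6],0],[[0,0,0],[6,4,10],0],[[0,0,0],[4,1,12],0],[[0,0,0],[3,0,12],0],[[0,0,0],[0,0,12],0],[[0,0,0],[0,0,7],0],[[0,0,0],[0,0,0],0],[[0,0,0],[0,0,0],0],[[0,0,0],[0,0,0],0],[[0,0,0],[0,0,0],0]]'; python3 go.py 444 -313.6 43 0.025
python3 - <<'E'
from h import *
o=ctrl.get_obs()["ee_pos"]
for n in("top","side"):
    p=ctrl.get_image(n); crop(p,280,420,130,230,5,n+"23"); print((proj(p,o+[102,2.6,1])-[280,130])*5)
E
```

```text
t: 46.2
ee_pos: [442.2, -307.8, 76.6]
orientation: [2.256, -2.186, -0.012]
ft_force: [0.3, 0.9, -0.3]
width: 23.8
t 46.2 pos [ 442.2 -307.8   76.6] F [ 0.3  0.9 -0.3] w 23.8 q [-0.631  0.532  1.904  0.001  0.713  0.907]
turn [0.005 0.005 0.006] shift cur axes [ 6.  -1.8 33.6] shift target axes [ 5.8 -1.7 33.6]
[[550.622 373.924]]
[[238.33   72.833]]
```

View pics/top23.png

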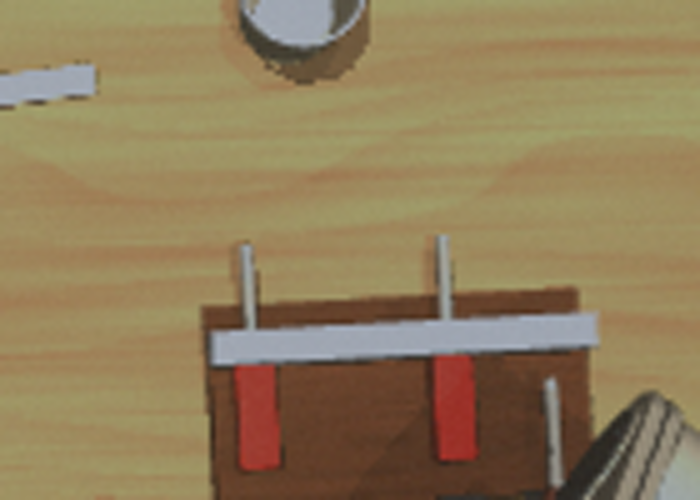

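```bash
python3 -m handwheel '[[[0.005,0.005,0.006],[2,0,4],0],[[0,0,0],[2,0,7],0],[[0,0,0],[1,0,7],0],[[0,0,0],[0,0,7],0],[[0,0,0],[0,0,5],0],[[0,0,0],[0,0,1],0],[[0,0,0],[0,0,0],0],[[0,0,0],[0,0,0],0],[[0,0,0],[0,0,0],0],[[0,0,0],[0,0,0],0]]'; python3 go.py 444 -313.6 43 0.025
```

```text
t: 47.13
ee_pos: [443.0, -314.2, 43.2]
orientation: [-2.248, 2.194, -0.004]
ft_force: [0.4, 0.2, -0.0]
width: 24.1
t 47.1333 pos [ 443.  -314.2   43.2] F [ 0.4  0.2 -0. ] w 24.1 q [-0.639  0.592  1.908 -0.     0.639  0.908]
turn [-0.002 -0.002 -0.001] shift cur axes [-0.6 -1.   0.2] shift target axes [-0.6 -1.   0.2]
```

```bash
python3 -m handwheel '[[[0,0,0],[-0.3,-3,0],0],[[0,0,0],[-0.3,-5,0],0],[[0,0,0],[0,-5,0],0],[[0,0,0],[0,-5,0],0],[[0,0,0],[0,-5,0],0],[[0,0,0],[0,-4,0],0],[[0,0,0],[0,-3,0],0],[[0,0,0],[0,0,0],0],[[0,0,0],[0,0,0],0],[[0,0,0],[0,0,0],0]]'; python3 go.py 532 -311.4 43 0.025
python3 - <<'E'
from h import *
for n in("top","side"):
    p=ctrl.get_image(n); crop(p,280,420,130,230,5,n+"24")
E
```

```text
t: 47.97
ee_pos: [478.1, -313.0, 44.5]
orientation: [-2.249, 2.192, -0.009]
ft_force: [-0.3, 0.8, -0.9]
width: 23.7
t 47.9667 pos [ 478.1 -313.    44.5] F [-0.3  0.8 -0.9] w 23.7 q [-0.6    0.616  1.846 -0.     0.674  0.945]
turn [-0.004 -0.003  0.   ] shift cur axes [ -0.2 -53.9   1.7] shift target axes [ -0.2 -53.9   1.5]
```

View pics/side24.png

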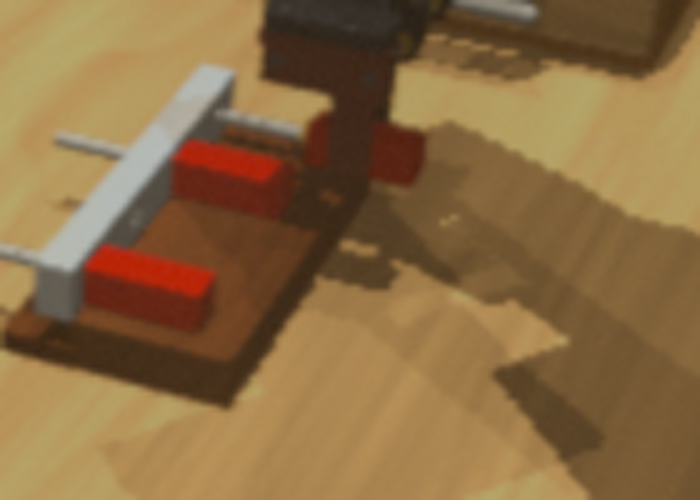

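View pics/top24.png

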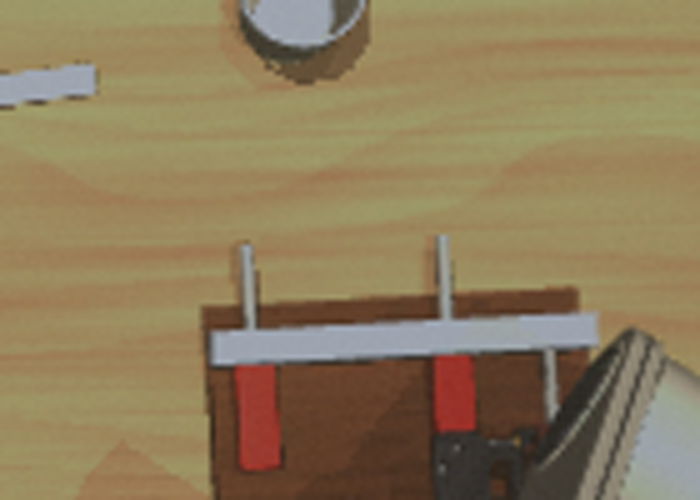

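```bash
python3 -m handwheel '[[[-0.004,0,0],[0,-5,0.5],0],[[0,0,0],[0,-6,0.5],0],[[0,0,0],[0,-6,0.3],0],[[0,0,0],[0,-6,0],0],[[0,0,0],[0,-6,0],0],[[0,0,0],[0,-6,0],0],[[0,0,0],[0,-4,0],0],[[0,0,0],[0,-2,0],0],[[0,0,0],[0,0,0],0],[[0,0,0],[0,0,0],0]]'; python3 go.py 532 -311.4 43 0.025
```

```text
t: 48.9
ee_pos: [523.8, -311.8, 42.8]
orientation: [2.248, -2.192, 0.004]
ft_force: [-0.0, -0.3, -0.5]
width: 23.6
t 48.9 pos [ 523.8 -311.8   42.8] F [-0.  -0.3 -0.5] w 23.6 q [-0.555  0.658  1.756 -0.004  0.726  0.993]
turn [-0.    -0.003  0.   ] shift cur axes [-0.2 -8.2 -0.2] shift target axes [-0.2 -8.2 -0.2]
```

```bash
python3 -m handwheel '[[[0,0,0],[0,-2,0.5],0],[[0,0,0],[0,-2,0.5],0],[[0,0,0],[0,-2,0.3],0],[[0,0,0],[0,-2,0],0],[[0,0,0],[0,-1.5,0.3],0],[[0,0,0],[0,-1.5,0.3],0],[[0,0,0],[0,-1.5,0],0],[[0,0,0],[0,-1.5,0],0],[[0,0,0],[0,0,0],0],[[0,0,0],[0,0,0],0]]'; python3 go.py 532 -311.4 42 0.025; python3 -m handwheel '[[[0,0,0],[0,-1.5,0.2],0],[[0,0,0],[0,-1.5,0.2],0],[[0,0,0],[0,-1.5,0],0],[[0,0,0],[0,-1.5,0],0],[[0,0,0],[0,-1.5,0],0],[[0,0,0],[0,0,0],0],[[0,0,0],[0,0,0],0],[[0,0,0],[0,0,0],0],[[0,0,0],[0,0,0],0],[[0,0,0],[0,0,0],0]]'; python3 go.py 532 -311.4 42 0.025
```

```text
t: 49.73
ee_pos: [532.8, -311.6, 42.4]
orientation: [2.243, -2.188, -0.01]
ft_force: [-1.0, 0.2, 2.2]
width: 23.8
t 49.7333 pos [ 532.8 -311.6   42.4] F [-1.   0.2  2.2] w 23.8 q [-0.546  0.669  1.731 -0.009  0.749  1.007]
turn [ 0.01  -0.001 -0.   ] shift cur axes [-0.3  0.8  0.4] shift target axes [-0.3  0.8  0.4]
t: 50.57
ee_pos: [532.7, -311.7, 42.7]
orientation: [2.238, -2.181, -0.03]
ft_force: [-3.4, -0.1, 2.6]
width: 23.6
t 50.5667 pos [ 532.7 -311.7   42.7] F [-3.4 -0.1  2.6] w 23.6 q [-0.543  0.673  1.721 -0.017  0.77   1.014]
turn [0.025 0.002 0.001] shift cur axes [-0.3  0.7  0.7] shift target axes [-0.3  0.7  0.7]
```

Seated. Release, lift and back away for the check.

```bash
python3 -m handwheel '[[[0,0,0],[0,0,0],0.45],[[0,0,0],[0,0,0],0.45],[[0,0,0],[0,0,0],0.45],[[0,0,0],[0,0,0],0.45],[[0,0,0],[0,0,-5],0.45],[[0,0,0],[0,0,-15],0.45],[[0,0,0],[0,0,-25],0.45],[[0,0,0],[0,5,-25],0.45],[[0,0,0],[10,10,-25],0.45],[[0,0,0],[25,15,-20],0.45]]'; python3 -m handwheel '[[[0.02,0,0],[30,15,-20],0.45],[[0,0,0],[33,12,-10],0.45],[[0,0,0],[33,12,0],0.45],[[0,0,0],[33,10,0],0.45],[[0,0,0],[33,10,0],0.45],[[0,0,0],[20,0,0],0.45],[[0,0,0],[0,0,0],0.45],[[0,0,0],[0,0,0],0.45],[[0,0,0],[0,0,0],0.45],[[0,0,0],[0,0,0],0.45]]'; python3 c.py
python3 - <<'E'
from h import *
for n in("top","side"):
    p=ctrl.get_image(n); cv2.imwrite(f"pics/{n}25.png",p["pixels"][:,:,::-1])
    if n=="side": crop(p,240,380,110,220,5,"rack25")
    else: crop(p,155,405,130,270,3,"top25c")
E
```

```text
t: 51.4
ee_pos: [506.7, -342.8, 157.3]
orientation: [2.244, -2.176, -0.043]
ft_force: [0.7, 0.2, 0.6]
width: 39.6
t: 52.23
ee_pos: [452.5, -526.1, 200.9]
orientation: [-2.239, 2.177, 0.03]
ft_force: [0.6, -0.0, -0.9]
width: 39.3
[370.217 211.106] [ 529.386 -253.01     0.022] 14.984375
[389.98  210.148] [ 530.43  -311.313    0.032] 15.53125
[327.173 218.459] [ 510.659 -125.02    -0.2  ] 15.203125
```

View pics/rack25.png

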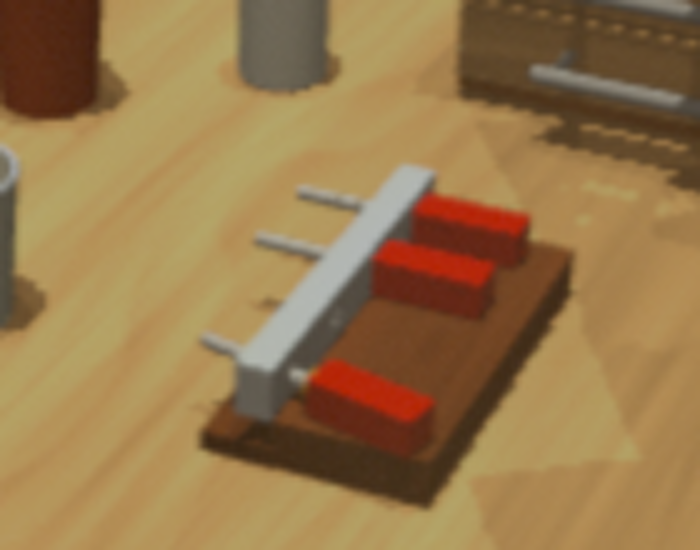

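View pics/top25c.png

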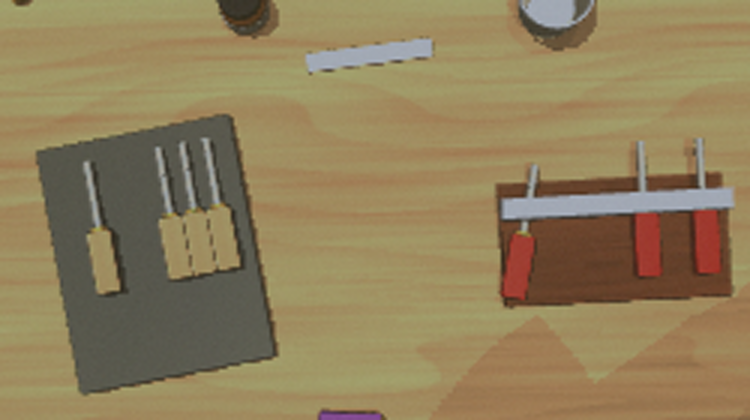

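View pics/side25.png

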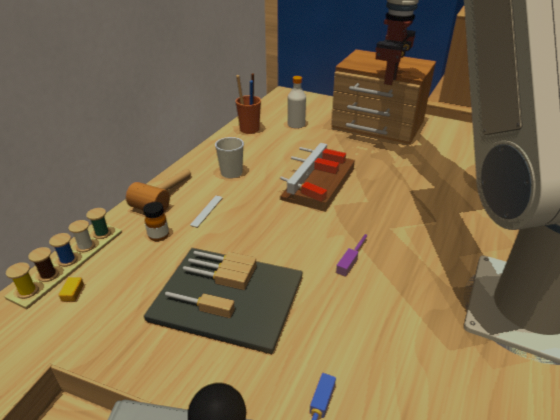

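```bash
python3 go.py 510 -125 160 -0.2
```

```text
t 52.3833 pos [ 452.6 -526.1  200.8] F [-1.1  0.2  0.2] w 39.4 q [-0.884  0.564  1.47   0.018  1.129  0.65 ]
turn [0.004 0.026 0.229] shift cur axes [-398.1  -68.9   51.4] shift target axes [-404.5   23.4   40.8]
```

```bash
python3 -m handwheel '[[[0.004,0.026,0.08],[-10,-2,0],0.5],[[0,0,0.08],[-25,-4,0],0.5],[[0,0,0.07],[-33,0,0],0.5],[[0,0,0],[-34,3,0],0.5],[[0,0,0],[-34,3,0],0.5],[[0,0,0],[-34,3,0],0.5],[[0,0,0],[-34,3,0],0.5],[[0,0,0],[-34,3,2],0.5],[[0,0,0],[-34,3,2],0.5],[[0,0,0],[-34,3,2],0.5]]'; python3 go.py 510 -125 160 -0.2
```

```text
t: 53.22
ee_pos: [495.3, -218.5, 194.6]
orientation: [-1.962, 2.453, -0.023]
ft_force: [0.1, 0.0, 0.5]
width: 44.3
t 53.2167 pos [ 495.3 -218.5  194.6] F [0.1 0.  0.5] w 44.3 q [-0.434  0.343  1.853 -0.008  0.933  1.363]
turn [-0.011 -0.009 -0.021] shift cur axes [-94.7   6.6  33.7] shift target axes [-94.5   4.2  34.6]
```

```bash
python3 -m handwheel '[[[-0.01,-0.008,-0.02],[-18,1,3],0.5],[[0,0,0],[-20,1,6],0.5],[[0,0,0],[-18,1,10],0.5],[[0,0,0],[-12,1,12],0.5],[[0,0,0],[-5,0,14],0.5],[[0,0,0],[0,0,14],0.5],[[0,0,0],[0,0,10],0.5],[[0,0,0],[0,0,0],0.5],[[0,0,0],[0,0,0],0.5],[[0,0,0],[0,0,0],0.5]]'; python3 go.py 510 -125 80 -0.2
```

```text
t: 54.05
ee_pos: [509.5, -136.2, 125.5]
orientation: [-1.999, 2.419, -0.013]
ft_force: [0.7, 0.0, -0.1]
width: 44.0
t 54.05 pos [ 509.5 -136.2  125.5] F [ 0.7  0.  -0.1] w 44.0 q [-0.283  0.431  1.922 -0.003  0.78   1.48 ]
turn [-0.009 -0.003  0.01 ] shift cur axes [-11.2   2.   45.5] shift target axes [-11.1   1.8  45.5]
```

```bash
python3 -m handwheel '[[[-0.009,-0.003,0.01],[-4,1,5],0.5],[[0,0,0],[-4,0,10],0.5],[[0,0,0],[-2,0,12],0.5],[[0,0,0],[0,0,10],0.5],[[0,0,0],[0,0,6],0.5],[[0,0,0],[0,0,0],0.5],[[0,0,0],[0,0,0],0.5],[[0,0,0],[0,0,0],0.5],[[0,0,0],[0,0,0],0.5],[[0,0,0],[0,0,0],0.5]]'; python3 go.py 510 -125 43 -0.2
python3 - <<'E'
from h import *
for n in("side","top"):
    p=ctrl.get_image(n); crop(p,240,380,110,220,5,n+"26")
E
```

```text
t: 54.88
ee_pos: [512.9, -126.9, 81.3]
orientation: [-1.982, 2.434, -0.005]
ft_force: [-0.0, 0.1, 0.2]
width: 44.0
t 54.8833 pos [ 512.9 -126.9   81.3] F [-0.   0.1  0.2] w 44.0 q [-0.265  0.509  1.934  0.001  0.695  1.509]
turn [-0.004  0.    -0.004] shift cur axes [-1.3  3.4 38.3] shift target axes [-1.3  3.2 38.3]
```

View pics/side26.png

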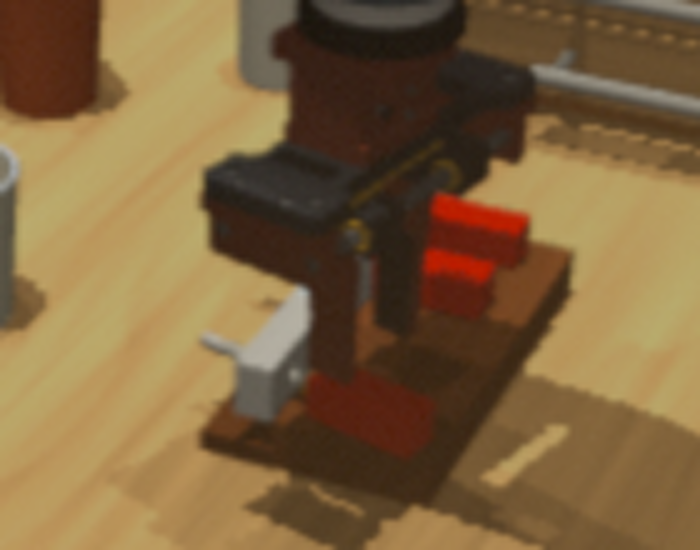

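```bash
python3 -m handwheel '[[[-0.004,0,-0.004],[-0.7,2,5],0.5],[[0,0,0],[-0.5,1,9],0.5],[[0,0,0],[0,0,9],0.5],[[0,0,0],[0,0,7],0.5],[[0,0,0],[0,0,5],0.5],[[0,0,0],[0,0,2],0.5],[[0,0,0],[0,0,0],0.5],[[0,0,0],[0,0,0],0.5],[[0,0,0],[0,0,0],0.5],[[0,0,0],[0,0,0],0.5]]'; python3 go.py 510 -125 43 -0.2
python3 - <<'E'
from h import *
for n in("side",):
    p=ctrl.get_image(n); crop(p,240,380,110,220,5,n+"27")
E
```

```text
t: 55.82
ee_pos: [509.7, -124.9, 39.9]
orientation: [1.989, -2.431, -0.001]
ft_force: [-0.7, -0.2, -1.0]
width: 43.3
t 55.8167 pos [ 509.7 -124.9   39.9] F [-0.7 -0.2 -1. ] w 43.3 q [-0.263  0.582  1.947  0.     0.614  1.507]
turn [0.001 0.    0.001] shift cur axes [ 0.  -0.3 -3.1] shift target axes [ 0.  -0.3 -3.1]
```

View pics/side27.png

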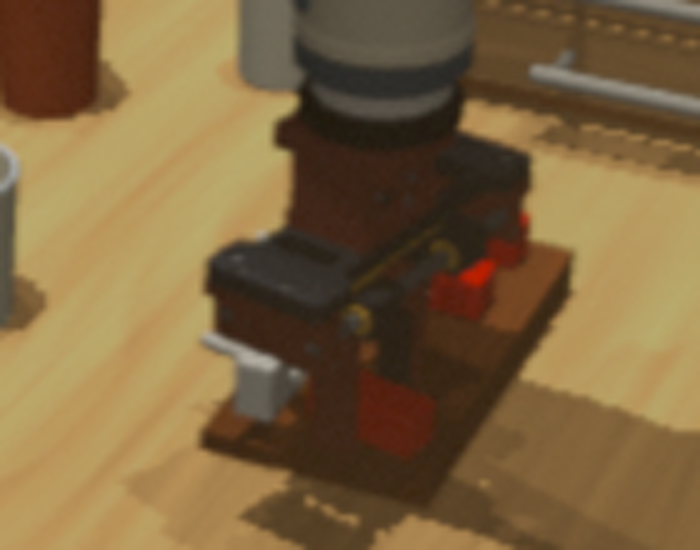

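```bash
python3 -m handwheel '[[[0,0,0],[0,0,-1.5],0.35],[[0,0,0],[0,0,0],0.2],[[0,0,0],[0,0,0],0],[[0,0,0],[0,0,0],0],[[0,0,0],[0,0,0],0],[[0,0,0],[0,0,0],0],[[0,0,0],[0,0,0],0],[[0,0,0],[0,0,-0.5],0],[[0,0,0],[0,0,-0.5],0],[[0,0,0],[0,0,0],0]]'; python3 go.py 512 -138.2 43 0.025
```

```text
t: 56.7
ee_pos: [510.3, -125.3, 43.7]
orientation: [-1.989, 2.431, -0.001]
ft_force: [0.5, -0.5, -0.1]
width: 23.8
t 56.7 pos [ 510.3 -125.3   43.7] F [ 0.5 -0.5 -0.1] w 23.8 q [-0.263  0.575  1.946  0.     0.619  1.507]
turn [-0.001 -0.    -0.224] shift cur axes [12.3 -4.3  0.7] shift target axes [13.  -1.4  0.7]
```

```bash
python3 -m handwheel '[[[0,0,-0.02],[1.2,0,0],0],[[0,0,-0.03],[1.7,0,0],0],[[0,0,-0.03],[1.7,0,0],0],[[0,0,-0.03],[1.7,0,0],0],[[0,0,-0.03],[1.7,0,0],0],[[0,0,-0.02],[1.2,0,0],0],[[0,0,0],[0,0,0],0],[[0,0,0],[0,0,0],0],[[0,0,0],[0,0,0],0],[[0,0,0],[0,0,0],0]]'; python3 go.py 511 -138.2 43 0.025
```

```text
t: 57.53
ee_pos: [508.8, -134.8, 43.6]
orientation: [-2.193, 2.248, -0.001]
ft_force: [-0.6, 0.0, 0.3]
width: 23.7
t 57.5333 pos [ 508.8 -134.8   43.6] F [-0.6  0.   0.3] w 23.7 q [-0.282  0.576  1.944  0.     0.621  1.314]
turn [-0.001 -0.    -0.05 ] shift cur axes [ 3.3 -2.3  0.6] shift target axes [ 3.5 -2.1  0.6]
```

```bash
python3 -m handwheel '[[[0,0,-0.02],[1.3,0,0],0],[[0,0,-0.02],[1.2,0,0],0],[[0,0,-0.01],[0.7,0,0],0],[[0,0,0],[0,0,0],0],[[0,0,0],[0,-2,0],0],[[0,0,0],[0,-3,0],0],[[0,0,0],[0,-3,0],0],[[0,0,0],[0,-2,0],0],[[0,0,0],[0,0,0],0],[[0,0,0],[0,0,0],0]]'; python3 go.py 526 -137.8 43 0.025
```

```text
t: 58.37
ee_pos: [520.4, -137.9, 43.6]
orientation: [-2.255, 2.187, -0.001]
ft_force: [-0.1, 0.0, -0.8]
width: 23.7
t 58.3667 pos [ 520.4 -137.9   43.6] F [-0.1  0.  -0.8] w 23.7 q [-0.281  0.587  1.918  0.     0.636  1.259]
turn [-0.001 -0.     0.006] shift cur axes [ 0.1 -5.6  0.7] shift target axes [ 0.1 -5.6  0.6]
```

```bash
python3 -m handwheel '[[[0,0,0.005],[0,-2,0.3],0],[[0,0,0],[0,-2,0.3],0],[[0,0,0],[0,-1.5,0.3],0],[[0,0,0],[0,-1.5,0.3],0],[[0,0,0],[0,-1.5,0],0],[[0,0,0],[0,-1.5,0],0],[[0,0,0],[0,-1.5,0],0],[[0,0,0],[0,-1.5,0],0],[[0,0,0],[0,0,0],0],[[0,0,0],[0,0,0],0]]'; python3 go.py 526 -137.8 43 0.025
```

```text
t: 59.2
ee_pos: [526.0, -137.7, 43.0]
orientation: [2.243, -2.185, -0.019]
ft_force: [-0.4, 0.0, -0.8]
width: 23.7
t 59.2 pos [ 526.  -137.7   43. ] F [-0.4  0.  -0.8] w 23.7 q [-0.276  0.598  1.895 -0.005  0.664  1.272]
turn [0.016 0.002 0.001] shift cur axes [0.1 0.  0. ] shift target axes [0.1 0.  0. ]
```

```bash
python3 -m handwheel '[[[0.008,0,0],[0,0,0.6],0],[[0.008,0,0],[0,0,0.6],0],[[0,0,0],[0,-0.5,0],0],[[0,0,0],[0,0,0],0.45],[[0,0,0],[0,0,0],0.45],[[0,0,0],[0,0,0],0.45],[[0,0,0],[0,0,-4],0.45],[[0,0,0],[0,0,-15],0.45],[[0,0,0],[0,0,-25],0.45],[[0,0,0],[0,5,-30],0.45]]'; python3 -m handwheel '[[[0,0,0],[0,10,-30],0.45],[[0,0,0],[-20,10,-20],0.45],[[0,0,0],[-33,0,0],0.45],[[0,0,0],[-33,0,0],0.45],[[0,0,0],[-33,0,0],0.45],[[0,0,0],[-33,0,0],0.45],[[0,0,0],[-20,0,0],0.45],[[0,0,0],[0,0,0],0.45],[[0,0,0],[0,0,0],0.45],[[0,0,0],[0,0,0],0.45]]'; python3 c.py
python3 - <<'E'
from h import *
for n in("top","side"):
    p=ctrl.get_image(n)
    if n=="side": crop(p,240,380,110,220,5,"rack28")
    else: crop(p,155,405,110,270,3,"top28")
E
```

```text
t: 60.03
ee_pos: [518.9, -136.8, 113.4]
orientation: [2.25, -2.19, -0.013]
ft_force: [-0.1, 0.1, 0.5]
width: 39.3
t: 60.87
ee_pos: [498.9, 39.2, 176.7]
orientation: [-2.241, 2.187, -0.011]
ft_force: [0.3, -0.0, -0.1]
width: 39.7
[370.222 211.144] [ 529.099 -252.92     0.014] 15.640625
[389.99  209.887] [ 530.721 -311.28     0.025] 19.859375
[330.81  213.026] [ 526.781 -136.904   -0.028] 10.890625
```

View pics/rack28.png

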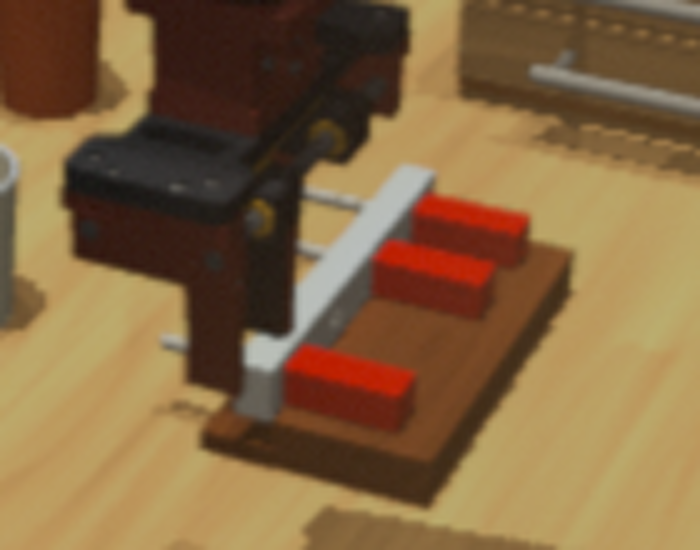

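View pics/top28.png

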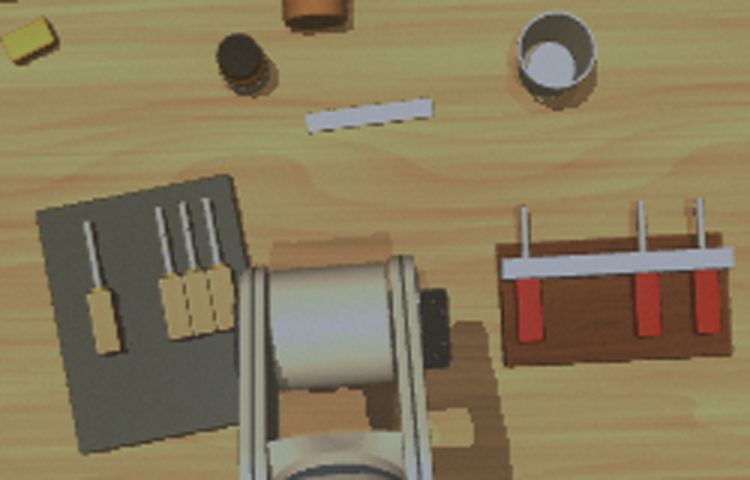

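```bash
python3 -c "
from workcell import ctrl
print(ctrl.close_job())"
```

```text
the job is handed in; nothing more can be done
None
```

All three red tools that were present are in the rack, and I handed the job in at about 61 s of the 210 s allowed. The loose tool is in the eyelet at the left (+y) end. The two from the row are in the two eyelets at the other end. I pushed each row tool about 65 mm lengthwise by its shank tip before lifting it.

**Knock during the run:** after I had seated it, the loose tool was found about 16 mm back from the plate and turned about 0.2 rad. I gripped it again, straightened it about its eyelet and pushed it home.

**Last checks:**
- **Seating:** the final top and side pictures show all three shanks through the plate, shoulders against it and handles flat on the deck. The fitted handle centres are within about 1 mm sideways of the eyelet axes.
- **Other things:** the plain tools, cup, jar and bone folder look unmoved in the pictures; I did not measure them. The gripper was open and clear of everything.

**Disagreements:**
- The side camera read about 5 mm lower in y than the top camera and the arm, so I trusted the top camera.
- The top-view fit gave the loose tool a heading about 0.05 rad off the eyelet axis. That is within the play of the hole.

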